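# Pack the night caddy, lock its lid and park it on its mat

### The arm

A 7-joint arm with a two-finger parallel gripper is mounted at the origin on the work surface. World frame = base frame: x ahead of the robot, y to its left, z up, the work surface at z = 0. Lengths are in m, angles in degrees, forces in N, time in s.
With the tool pointing down it reaches from about 0.425 to 0.875 m from the base axis. Payload 4.7 kg.
Tool frame: the origin (TCP) lies midway between the tips of the shut fingers; the grasp point (between the pads) lies 19 mm behind it; z points along the fingers, y is the direction in which the jaws open and shut (so a half turn about z gives the same grasp; the last joint's range is limited). The gripper opens to 87 mm and grips with 3 to 60 N. Pads are 19 mm wide; open, the fingers measure 117 mm over their backs; the gripper's body (75 mm by 190 mm) begins 51 mm behind the grasp point.
Start: joints at [0.808, 18.392, -4.016, 83.108, 1.295, 78.541, -3.26], TCP at [0.65, -0, 0.185] pointing down, gripper open.
Joint ranges: [-163.93, 163.93], [-17.29, 119.83], [-79.2, 71.16], [3.27, 140.29], [-89.18, 269.18], [5.43, 117.66], [-154.24, 154.24]. Speed limits (degrees/s): [147.25, 147.25, 180, 180, 180, 180, 180].

### API

Orientations are given as [roll, pitch, yaw] about the fixed x, y, z axes, in that order (R = Rz(yaw) Ry(pitch) Rx(roll)).
In Python, from cell import env gives the robot as it stands.
- The arm moves only by the tool apply_moves, never from a script. Its argument "targets" is a list of rows, each a list of 2 entries, a list of its own where there are three numbers: the shift along the world's x, y, z in mm, then the turn, a rotation vector about the world's x, y, z in rad. A call has 1 to 8 rows; each row is the pose to reach, as a shift and turn from the pose commanded when the call began; what a row does not reach only later rows make up. A row lasts 1/10 s, in which the tool goes at most 50 mm and 8.59 degrees, less where a joint would pass 70% of its speed; a pose out of reach is approached as far as the arm can. A call with a gripper value outside its range is refused whole. "hand" is the finger opening in mm, from 0 to 87, set as the call begins (left out, the last holds). The fingers move at their own pace and stop on an object; "squeeze" is the grip in N (left out, the last holds). Time passes only in rows, so rows that repeat a pose let the fingers close. It gives the time, the measured TCP pose, the force and the opening at its end, in the units of the state.
- env.get_obs(): the state, without advancing time (a new reading comes with each control period).
- env.read_camera(name): name is "scene" or "side" or "wrist"; returns a dict with "image" (480x640x3 uint8, red, green, blue), "camera_matrix" (3x3 intrinsics, pixels), "camera_from_world" (4x4, takes a point from world to camera coordinates); the wrist camera has in their place "mount" (4x4, takes a point from camera to tool coordinates, whose origin is the TCP and whose axes are the flange's). Camera axes: x right, y down, z forward; pixel columns grow to the right and rows downward; lengths in m; the calibration is good to about 2 mm. A picture is of the moment at which its call begins: read the wrist's pose just before it. There is no depth.
- env.sign_off(): hands the job in, once; it reports no verdict.
Trained networks look in a picture, given as the dict that the camera call returned (one of the last four; its "shot" number tells which), for a name from the list of things; names that differ only in an ending like _2 or _b are one class to them, and where a whole thing is asked for, a point or a joint stands for the part that bears it (a point fixed in the world has none). Each returns a list of dicts, best first, with "conf" (0 to 1); they miss things now and then, are a little off and sometimes report something else, mostly with a low value. They report only what shows in the picture. A call takes as long as a camera call.
- env.regions_of(picture, target): "region" (480x640 bool, what is visible of it) and "rect" ([left, top, right, bottom] in pixels, round what is visible of it).
The state is a dict: "time_s": time; "qpos": joint angles; "joint_velocities": joint speeds; "effort": joint torques, N m; "tool_pos": TCP position; "tool_rot": TCP orientation; "force": force on the tool from outside, world axes, zero at the start; "wrist_torque": the same for the moment, N m; "grip_width": finger opening in m.
Only numpy, scipy, OpenCV 4.12 (cv2) and the standard library are available. Lean on these libraries where they do the work, as an engineer would, in place of code of your own. Each camera call takes 0.05 s, during which the arm holds its last target. There are 200 camera calls.

### The job

Pack every night thing that is lying out (comb, hairbrush, soap box, torch: whichever are there) into the castored caddy, shut its lid fully and snap both lock flaps down flat. Only then push the caddy by its bar, straight ahead until all four swivel castors trail straight behind their pivots, and steer it on to stand centred and square on the ribbed rubber mat. Leave the lantern, jar, spoon, cup, clock and book where they are.

Things in the scene. Friction and masses are not known exactly. Their poses are not given: they have to be found in the camera images.
- caddy: grey plastic caddy, an open tub on four swivel castors, about 1 kg, free to roll (about 2 N starts it). Origin on the table under the middle of the tub; x points ahead (the way it is pushed; the push bar is at the -x end), y to the lid hinge, z up. Tub outside 220 (x) x 160 (y), walls 4 thick, inner floor 50 above the table, rim 136 above it; inside 212 x 152, 86 deep. Deck under the tub 238 x 176, 40 to 46 above the table. It stands with x roughly towards world -y
- caddy_bar (a point): middle of the steel push bar: round, 12 thick, 100 long along the caddy's y, 124 above the table, 155 behind the caddy's origin, 39 mm clear of the tub's end wall; free underneath down to the table. Pinch it from above, fingers closing along the caddy's x
- lid (a joint): lid hinge, rad: 0 shut, 1.57 upright, as found leaning back a little. The friction hinge (0.15 N m) stays wherever it is left; it can open to 2.0
- lid_hinge (a point): middle of the lid's hinge line, which runs along the caddy's x: 83 mm to +y of the caddy's origin, 137 above the table
- lid_edge (a point): middle of the lid's free edge, 170 mm from the hinge line. The lid is a clear plastic plate with a grey frame, 228 x 170 x 5; its top is 142 above the table when shut. It is shut by pushing its back over from the hinge side near this point, then pressing down; at the free edge the 56 mm between the two flaps is plain
- flap_front (a joint): lock flap nearer the caddy's front, hinged on the lid's free edge, rad: 0 locked (hanging flat against the tub's side wall when the lid is shut), 1.57 standing straight out from the edge. It stays where it is left (friction 0.012 N m)
- flap_front_hinge (a point): middle of the front flap's hinge line (along the caddy's x), 56 mm ahead of the lid's middle; with the lid shut 90 mm to -y of the caddy's origin and 139 above the table. The flap is a plate 56 wide (along the hinge), 40 from hinge to free end, 5 thick
- flap_rear (a joint): lock flap nearer the push bar, as the front one
- flap_rear_hinge (a point): middle of the rear flap's hinge line, 56 mm behind the lid's middle; same flap size
- mat: ribbed grey rubber mat 270 x 210, flush with the table (no thickness to feel). Origin at its middle; x (long side) is the way the caddy drives on and must point when parked. Night things may lie on it at first
- comb_mid (a point): white plastic wide-toothed comb lying flat, may be absent (None): 160 (x) x 36 (y) x 14, point at its centre, x along it; gripped across y
- hairbrush_mid (a point): wooden hairbrush lying bristles up, may be absent: 164 long along x; head 46 wide (y) x 25 high with the bristles, handle 22 wide x 16 high towards -x. Site in the head near its handle end, at the balance point and half-way up (12 above its underside): head from 26 behind to 62 mm ahead of it (wood part 16 high), handle end 102 behind
- soapbox_mid (a point): white plastic soap box, may be absent: 92 (x) x 54 (y) x 28 high, closed, point at its centre; gripped across y
- torch_mid (a point): black rubber-armoured torch lying flat, may be absent: 150 long (x); square ends 30 x 30, square barrel between them 25 x 25; point at its centre, 15 above its underside; gripped across the barrel (y)
- castor_fl_axle (a point): wheel axle of the caddy's front left castor, 15 above the table. The swivel pivot is at x +95, y +66 mm in the caddy's frame; the axle circles it at 15 mm and lies 15 mm straight behind it (-x) when the castor trails. Wheel 30 across
- castor_fr_axle (a point): wheel axle of the caddy's front right castor, 15 above the table. The swivel pivot is at x +95, y -66 mm in the caddy's frame; the axle circles it at 15 mm and lies 15 mm straight behind it (-x) when the castor trails. Wheel 30 across
- castor_rl_axle (a point): wheel axle of the caddy's rear left castor, 15 above the table. The swivel pivot is at x -95, y +66 mm in the caddy's frame; the axle circles it at 15 mm and lies 15 mm straight behind it (-x) when the castor trails. Wheel 30 across
- castor_rr_axle (a point): wheel axle of the caddy's rear right castor, 15 above the table. The swivel pivot is at x -95, y -66 mm in the caddy's frame; the axle circles it at 15 mm and lies 15 mm straight behind it (-x) when the castor trails. Wheel 30 across
- jar_mid (a point): bystander: glass jar, 72 across, 110 high with its screw-top lid, point half-way up
- spoon: bystander: steel spoon 160 long (x) lying on the table, origin at its middle
- lantern: bystander: green plastic lantern 110 across, 195 high with its hoop, origin under its middle
- cup: bystander: steel mug 72 across, 85 high, handle at its +y side, origin under its middle
- clock: bystander: white alarm clock 45 (x) x 90 (y) x 90 high, origin under its middle
- book: bystander: blue book 110 (x) x 150 (y) x 24 lying flat, origin under its middle

How it is judged (in metres and radians):
On the way, in this order (a step that is already met when the one before it is completed fails the run):
1. every night thing lies inside the tub, let go (x of comb_mid in the frame of caddy between -0.106 and 0.106 m and y of comb_mid in the frame of caddy between -0.076 and 0.076 m and z of comb_mid in the frame of caddy between 0.048 and 0.134 m and x of hairbrush_mid in the frame of caddy between -0.106 and 0.106 m and y of hairbrush_mid in the frame of caddy between -0.076 and 0.076 m and z of hairbrush_mid in the frame of caddy between 0.048 and 0.134 m and x of soapbox_mid in the frame of caddy between -0.106 and 0.106 m and y of soapbox_mid in the frame of caddy between -0.076 and 0.076 m and z of soapbox_mid in the frame of caddy between 0.048 and 0.134 m and x of torch_mid in the frame of caddy between -0.106 and 0.106 m and y of torch_mid in the frame of caddy between -0.076 and 0.076 m and z of torch_mid in the frame of caddy between 0.048 and 0.134 m and contact force between the fingers and comb below 0.3 N and contact force between the fingers and hairbrush below 0.3 N and contact force between the fingers and soapbox below 0.3 N and contact force between the fingers and torch below 0.3 N), for 0.2 s.
2. the lid is fully shut (value of joint lid below 0.06 rad and x of comb_mid in the frame of caddy between -0.106 and 0.106 m and y of comb_mid in the frame of caddy between -0.076 and 0.076 m and z of comb_mid in the frame of caddy between 0.048 and 0.134 m and x of hairbrush_mid in the frame of caddy between -0.106 and 0.106 m and y of hairbrush_mid in the frame of caddy between -0.076 and 0.076 m and z of hairbrush_mid in the frame of caddy between 0.048 and 0.134 m and x of soapbox_mid in the frame of caddy between -0.106 and 0.106 m and y of soapbox_mid in the frame of caddy between -0.076 and 0.076 m and z of soapbox_mid in the frame of caddy between 0.048 and 0.134 m and x of torch_mid in the frame of caddy between -0.106 and 0.106 m and y of torch_mid in the frame of caddy between -0.076 and 0.076 m and z of torch_mid in the frame of caddy between 0.048 and 0.134 m), for 0.2 s.
3. both lock flaps are down flat (all of step 2 and value of joint each of flap_front, flap_rear below 0.2 rad), for 0.2 s.
4. pushed ahead by at least 4 cm, locked, until all four castors trail straight (within about 25 degrees) (value of joint lid below 0.06 rad and value of joint each of flap_front, flap_rear below 0.2 rad and x of each of castor_fl_axle, castor_fr_axle in the frame of caddy below 0.085 m and y of castor_fl_axle in the frame of caddy between 0.059 and 0.073 m and y of castor_fr_axle in the frame of caddy between -0.073 and -0.059 m and x of each of castor_rl_axle, castor_rr_axle in the frame of caddy below -0.105 m and y of castor_rl_axle in the frame of caddy between 0.059 and 0.073 m and y of castor_rr_axle in the frame of caddy between -0.073 and -0.059 m and distance of caddy from where it was at the start of the episode above 0.04 m), for 0.1 s.
At the end, for the whole second after the job is handed in: All night things are in the tub, the lid is shut (within 0.06 rad), both flaps are down (within 0.2 rad), and the caddy stands still on its castors with its middle within 20 mm of the mat's middle and its long side within 0.12 rad of the mat's (all of step 3 and horizontal distance between caddy and mat below 0.02 m and angle between the x axis of caddy and the x axis of mat, either way round below 0.12 rad and angle between caddy's own z axis and vertical below 0.05 rad and linear speed of caddy below 0.01 m/s); the robot touches nothing.
It fails at once if the lantern, jar, spoon, cup, clock or book is pushed aside by more than 4 cm or knocked over (distance of any of jar_mid, spoon, lantern, cup, clock, book from where it was at the start of the episode above 0.04 m or angle between any of jar_mid, lantern, cup, clock, book's own z axis and vertical above 0.5 rad).
It fails at once if the caddy is tipped (angle between caddy's own z axis and vertical above 0.35 rad).
Of comb, hairbrush, soapbox, torch only 3 to 4 are there at a start; the rules pass over those that are not, and their reading is None.
At some moment in a run one of comb, hairbrush, soapbox, torch may be knocked a few centimetres aside while the robot is not near it.
Once in a run the grip may slacken for a moment while it holds something.
It also fails if it takes over 210 s, if anything falls off the work surface, if the arm or the gripper's body presses on something with over 40 N, if the wrist force passes 120 N, or if a joint passes its speed limit or range.

## Working session

There is one attempt and no reset: what is moved stays moved. The work goes in short steps, Python scripts to look and compute and a tool call to move; the robot and the scene stay as the last step left them, time stands still between calls to the robot, and variables do not carry over. Pictures are saved under pics/ and viewed, about 12 in all and at most 16, crops included, and the job is handed in when it is done.

Besides the shell and the picture viewer there is one more tool, called as name([rows], argument=value, ...), one row to a line, values as JSON. apply_moves: Moves the arm, as the interface text tells. Its arguments: {"type":"object","properties":{"targets":{"type":"array","items":{"type":"array"}},"hand":{"type":"number"},"squeeze":{"type":"number"}},"required":["targets"]}

```bash
ls; mkdir -p pics; cat > h.py <<'E'
import numpy as np, cv2
from cell import env
def save(p,n): cv2.imwrite('pics/'+n,p['image'][:,:,::-1])
def obs():
    o=env.get_obs(); print('t',o['time_s'],'pos',np.round(o['tool_pos'],4),'rot',np.round(o['tool_rot'],2),'F',np.round(o['force'],1),'grip',o['grip_width']); return o
def ray(p,uv,z):
    K=p['camera_matrix'];T=p['camera_from_world'];R=T[:3,:3];c=-R.T@T[:3,3]
    uv=np.atleast_2d(uv).astype(float)
    d=(R.T@np.linalg.inv(K)@np.c_[uv,np.ones(len(uv))].T).T
    return c+d*((z-c[2])/d[:,2])[:,None]
def proj(p,X):
    X=np.atleast_2d(X);T=p['camera_from_world'];c=X@T[:3,:3].T+T[:3,3];q=c@p['camera_matrix'].T
    return q[:,:2]/q[:,2:]
def find(p,name,z):
    r=env.regions_of(p,name)
    if not r: return None
    r=r[0]; m=r['region'].astype(np.uint8)
    cs,_=cv2.findContours(m,cv2.RETR_EXTERNAL,cv2.CHAIN_APPROX_NONE)
    c=max(cs,key=cv2.contourArea)[:,0]
    w=ray(p,c,z)[:,:2]*1000
    (cx,cy),(a,b),th=cv2.minAreaRect(w.astype(np.float32))
    if a<b: th+=90;a,b=b,a
    return dict(conf=round(r['conf'],2),c=(round(cx),round(cy)),size=(round(a),round(b)),ang=round(th,1),rect=[int(v) for v in r['rect']])
E
python3 - <<'E'
from h import *
obs()
for cam in ['scene','side']:
    p=env.read_camera(cam); save(p,cam+'0.png')
    T=p['camera_from_world'];print(cam,-T[:3,:3].T@T[:3,3])
    for n,z in [('comb_mid',.01),('hairbrush_mid',.012),('soapbox_mid',.02),('torch_mid',.02),('mat',0),('caddy',.136),('lid',.2),('flap_front',.2),('flap_rear',.2),('jar_mid',.05),('spoon',0),('lantern',0.1),('cup',0.05),('clock',0.05),('book',.024)]:
        print(n,find(p,n,z))
E
```

```text
pics
t 0.0 pos [ 0.6494 -0.      0.1838] rot [-1.7989e+02  1.0000e-02  9.0010e+01] F [0.4 0.7 0.5] grip 0.0867912808854557
scene [1.15558452 0.67151382 1.23550429]
comb_mid {'conf': 0.76, 'c': (523, -363), 'size': (137, 44), 'ang': 170.7, 'rect': [224, 185, 255, 203]}
hairbrush_mid {'conf': 0.58, 'c': (530, -284), 'size': (41, 11), 'ang': 1.2, 'rect': [247, 202, 265, 216]}
soapbox_mid {'conf': 0.66, 'c': (470, 416), 'size': (100, 58), 'ang': 173.1, 'rect': [403, 314, 437, 343]}
torch_mid {'conf': 0.52, 'c': (485, -128), 'size': (105, 30), 'ang': 12.9, 'rect': [269, 212, 301, 248]}
mat {'conf': 0.72, 'c': (550, -292), 'size': (271, 207), 'ang': 95.6, 'rect': [200, 180, 285, 248]}
caddy {'conf': 0.59, 'c': (587, 135), 'size': (387, 213), 'ang': 88.0, 'rect': [271, 231, 388, 332]}
lid {'conf': 0.64, 'c': (649, 139), 'size': (312, 67), 'ang': 86.9, 'rect': [274, 229, 342, 311]}
flap_front {'conf': 0.57, 'c': (644, 28), 'size': (86, 24), 'ang': 86.5, 'rect': [274, 231, 296, 253]}
flap_rear {'conf': 0.81, 'c': (638, 153), 'size': (81, 42), 'ang': 86.4, 'rect': [307, 256, 326, 279]}
jar_mid
[... 1476 characters left out ...]
ear {'conf': 0.5, 'c': (885, 473), 'size': (184, 41), 'ang': 60.6, 'rect': [323, 128, 338, 145]}
jar_mid {'conf': 0.55, 'c': (775, -1), 'size': (249, 71), 'ang': 48.8, 'rect': [380, 218, 406, 265]}
spoon {'conf': 0.57, 'c': (752, -254), 'size': (89, 29), 'ang': 83.0, 'rect': [419, 277, 460, 311]}
lantern {'conf': 0.88, 'c': (520, -557), 'size': (277, 109), 'ang': 33.9, 'rect': [446, 329, 511, 424]}
cup {'conf': 0.85, 'c': (357, -294), 'size': (163, 107), 'ang': 56.1, 'rect': [308, 324, 360, 375]}
clock {'conf': 0.6, 'c': (680, 478), 'size': (92, 70), 'ang': 148.0, 'rect': [265, 187, 299, 198]}
book {'conf': 0.78, 'c': (374, 565), 'size': (191, 120), 'ang': 90.5, 'rect': [162, 195, 211, 225]}
```

```bash
python3 - <<'E'
import cv2
a=cv2.imread('pics/scene0.png')[120:400,180:540];b=cv2.imread('pics/side0.png')[110:430,150:520]
cv2.imwrite('pics/a.png',cv2.resize(a,None,fx=2.2,fy=2.2,interpolation=2)[:600,:800]);cv2.imwrite('pics/b.png',cv2.resize(b,None,fx=1.87,fy=1.87,interpolation=2)[:600])
E
```

```text
(no output)
```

View pics/a.png

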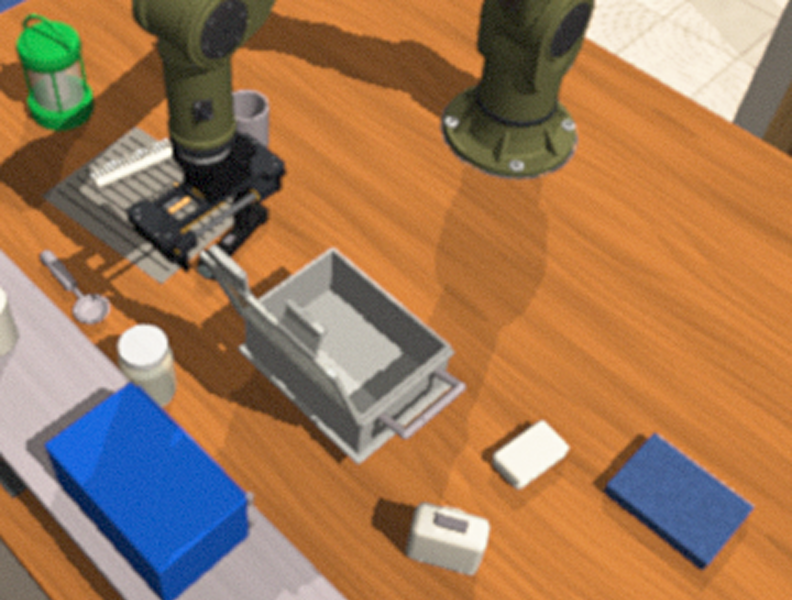

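View pics/b.png

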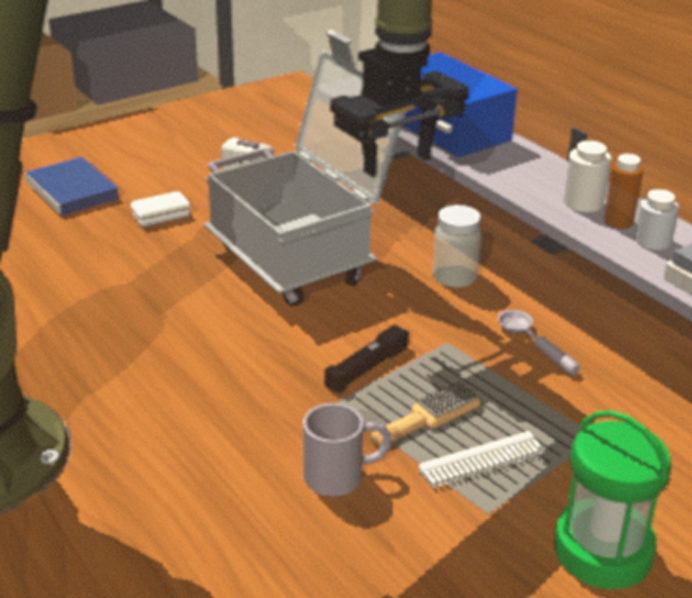

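Both pictures show all four night things. Comb and hairbrush lie on the mat, the torch lies between mat and caddy, and the soap box is near the book. The lid is open towards world +x with its flaps up. I'll refine the poses with the wrist camera, starting over the caddy.

```bash
cat >> h.py <<'E'
from scipy.spatial.transform import Rotation as Rn
def wrist():
    o=env.get_obs(); p=env.read_camera('wrist')
    W=np.eye(4);W[:3,:3]=Rn.from_euler('xyz',o['tool_rot'],degrees=np.abs(o['tool_rot']).max()>7).as_matrix();W[:3,3]=o['tool_pos']
    p['camera_from_world']=np.linalg.inv(W@p['mount']); return p
E
python3 - <<'E'
from h import *
p=env.read_camera('scene')
s=env.read_camera('side')
f=lambda pts:np.array(pts)/2.2+[180,120]
g=lambda pts:np.array(pts)/1.87+[150,110]
print('rim scene\n',ray(p,f([(335,250),(452,350),(365,412)]),.136))
print('rim side\n',ray(s,g([(212,178),(283,240),(370,205)]),.136))
print('side lantern base,jar base,cup base\n',ray(s,g([(605,555),(457,270),(333,478)]),0))
print('scene lantern, jar,clock\n',ray(p,f([(62,110),(153,390)]),0))
w=wrist();print(w['mount'].round(3));print(proj(w,[[.65,0,0],[.55,.1,.136]]))
E
```

```text
rim scene
 [[0.48515749 0.06158239 0.136     ]
 [0.49201663 0.28050252 0.136     ]
 [0.63854639 0.2680429  0.136     ]]
rim side
 [[0.48853886 0.25571736 0.136     ]
 [0.47859293 0.03390528 0.136     ]
 [0.64223669 0.04847306 0.136     ]]
side lantern base,jar base,cup base
 [[ 5.28119372e-01 -5.58137502e-01  1.11022302e-16]
 [ 7.80286000e-01 -3.46589139e-03  0.00000000e+00]
 [ 3.45517447e-01 -2.84976376e-01  0.00000000e+00]]
scene lantern, jar,clock
 [[ 0.52716745 -0.55509686  0.        ]
 [ 0.76448564 -0.00729889  0.        ]]
[[-0.    -0.957 -0.292  0.08 ]
 [ 1.    -0.    -0.001  0.001]
 [ 0.001 -0.292  0.957 -0.2  ]
 [ 0.     0.     0.     1.   ]]
[[318.48264651 197.93774589]
 [159.24460043  86.1425197 ]]
```

apply_moves([
  [[-30, 20, 50], [0, 0, 0]],
  [[-60, 60, 100], [0, 0, 0]],
  [[-90, 100, 150], [0, 0, 0]],
  [[-100, 120, 180], [0, 0, 0]],
  [[-100, 120, 180], [0, 0, 0]],
  [[-100, 120, 180], [0, 0, 0]],
])

```text
time_s: 2.35
tool_pos: [0.5496, 0.1255, 0.3711]
tool_rot: [179.5, -0.2, 90.4]
force: [-0.1, 0.1, 0.3]
grip_width: 0.0867
```

```bash
python3 - <<'E'
from h import *
obs();w=wrist();save(w,'w1.png')
E
```

```text
t 2.35 pos [0.5496 0.1255 0.3711] rot [179.48  -0.25  90.44] F [-0.1  0.1  0.3] grip 0.0867449631276786
```

View pics/w1.png

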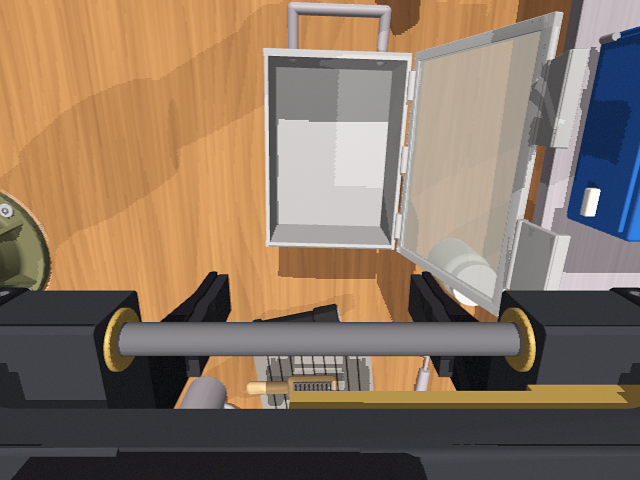

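The tub shows with rim corners near (265,50), (411,54), (266,245) and (394,248). The bar runs (290..388, 8) and the lid's free edge from (560,14) to (497,312), with both flaps standing out beyond it.

```bash
python3 - <<'E'
from h import *
w=wrist()
r=ray(w,[(265,50),(411,54),(266,245),(396,250)],.136)[:,:2]*1000
print(r.round()); c=r.mean(0); 
d=(r[2]-r[0]+r[3]-r[1]);print('centre',c,'heading',np.degrees(np.arctan2(d[1],d[0])),'len',np.linalg.norm(r[2]-r[0]),np.linalg.norm(r[3]-r[1]),'wid',np.linalg.norm(r[1]-r[0]),np.linalg.norm(r[3]-r[2]))
print('bar',ray(w,[(290,8),(388,10)],.124).round(3))
# lid angle: project edge mid for candidate angles
h=np.radians(np.degrees(np.arctan2(d[1],d[0])));X=np.array([np.cos(h),np.sin(h)]);Y=np.array([-X[1],X[0]])
for a in np.arange(1.5,2.05,.1):
    e=np.r_[c/1000+Y*(.083-.17*np.cos(a)),.137+.17*np.sin(a)]
    ends=[e+np.r_[X*s,0] for s in(-.114,.114)]
    print(round(a,2),proj(w,ends).round(),e.round(3))
# other things from this view
for n,z in [('torch_mid',.02),('hairbrush_mid',.012),('jar_mid',.11),('comb_mid',.01)]: print(n,find(w,n,z))
E
```

```text
[[494. 273.]
 [650. 270.]
 [486.  54.]
 [648.  47.]]
centre [569.62766705 161.14968108] heading -91.16424996081915 len 219.92724555975497 222.91353591253431 wid 156.25072144311233 161.91287210417605
bar [[0.52  0.316 0.124]
 [0.625 0.315 0.124]]
1.5 [[467.   1.]
 [427. 324.]] [0.641 0.16  0.307]
1.6 [[494.   2.]
 [448. 324.]] [0.658 0.159 0.307]
1.7 [[520.   3.]
 [468. 324.]] [0.675 0.159 0.306]
1.8 [[543.   5.]
 [487. 322.]] [0.691 0.159 0.303]
1.9 [[564.   8.]
 [504. 320.]] [0.708 0.158 0.298]
2.0 [[581.  12.]
 [519. 316.]] [0.723 0.158 0.292]
torch_mid {'conf': 0.91, 'c': (516, -103), 'size': (147, 35), 'ang': 0.0, 'rect': [252, 301, 339, 320]}
hairbrush_mid {'conf': 0.95, 'c': (506, -252), 'size': (164, 39), 'ang': 3.5, 'rect': [247, 375, 340, 395]}
jar_mid {'conf': 0.68, 'c': (742, -23), 'size': (63, 11), 'ang': 144.4, 'rect': [439, 276, 477, 305]}
comb_mid None
```

apply_moves([
  [[0, -45, 0], [0, 0, 0]],
  [[-10, -90, 0], [0, 0, 0]],
  [[-20, -135, 0], [0, 0, 0]],
  [[-30, -180, 0], [0, 0, 0]],
  [[-40, -225, 0], [0, 0, 0]],
  [[-40, -270, 0], [0, 0, 0]],
  [[-40, -300, 0], [0, 0, 0]],
  [[-40, -300, 0], [0, 0, 0]],
])

```text
time_s: 3.45
tool_pos: [0.508, -0.187, 0.3633]
tool_rot: [-179.8, 0.1, 89.4]
force: [0.5, 0.2, 0.2]
grip_width: 0.0872
```

```bash
python3 - <<'E'
from h import *
obs();w=wrist();save(w,'w2.png')
for n,z in [('torch_mid',.02),('hairbrush_mid',.012),('comb_mid',.01),('mat',0),('spoon',0)]: print(n,find(w,n,z))
s=env.read_camera('scene')
for n,z in [('torch_mid',.02),('hairbrush_mid',.012),('comb_mid',.01),('soapbox_mid',.02)]: print(n,find(s,n,z))
E
```

```text
t 3.45 pos [ 0.508  -0.187   0.3633] rot [-1.7983e+02  1.2000e-01  8.9360e+01] F [0.5 0.2 0.2] grip 0.08724536077025544
torch_mid {'conf': 0.85, 'c': (516, -124), 'size': (155, 31), 'ang': 13.2, 'rect': [270, 108, 376, 152]}
hairbrush_mid {'conf': 0.96, 'c': (505, -260), 'size': (162, 47), 'ang': 179.4, 'rect': [266, 207, 374, 234]}
comb_mid {'conf': 0.85, 'c': (515, -362), 'size': (161, 39), 'ang': 169.0, 'rect': [280, 264, 377, 299]}
mat {'conf': 0.58, 'c': (553, -289), 'size': (271, 212), 'ang': 96.4, 'rect': [272, 144, 420, 318]}
spoon {'conf': 0.65, 'c': (757, -225), 'size': (162, 50), 'ang': 91.5, 'rect': [460, 140, 498, 246]}
torch_mid {'conf': 0.83, 'c': (487, -130), 'size': (111, 40), 'ang': 11.1, 'rect': [271, 213, 304, 248]}
hairbrush_mid {'conf': 0.66, 'c': (504, -264), 'size': (169, 55), 'ang': 3.2, 'rect': [241, 190, 285, 224]}
comb_mid {'conf': 0.58, 'c': (513, -364), 'size': (162, 43), 'ang': 167.8, 'rect': [224, 182, 260, 204]}
soapbox_mid {'conf': 0.59, 'c': (469, 417), 'size': (102, 61), 'ang': 172.7, 'rect': [402, 313, 438, 344]}
```

View pics/w2.png

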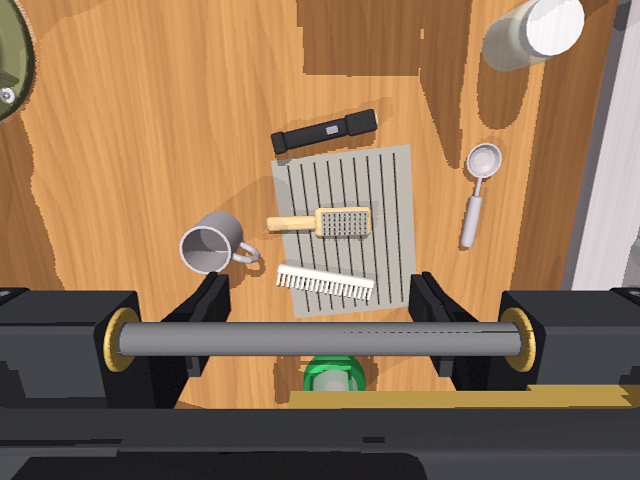

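Picture: torch (325,130), brush (320,222), comb (327,282) and mat (345,230), all consistent with the numbers. I'll go to the torch first, turning the tool −77°.

apply_moves([
  [[1, 8, -20], [0, 0, -0.149]],
  [[2, 16, -50], [0, 0, -0.298]],
  [[3, 24, -80], [0, 0, -0.447]],
  [[4, 32, -110], [0, 0, -0.596]],
  [[5, 40, -140], [0, 0, -0.745]],
  [[6, 48, -170], [0, 0, -0.894]],
  [[7, 56, -190], [0, 0, -1.043]],
  [[8, 63, -210], [0, 0, -1.192]],
], hand=60)

```text
time_s: 4.8
tool_pos: [0.5178, -0.1163, 0.1538]
tool_rot: [-180.0, 0.0, 21.4]
force: [0.0, 1.0, 0.2]
grip_width: 0.0601
```

apply_moves([
  [[0, 0, -5], [0, 0, -0.149]],
  [[0, 0, -5], [0, 0, -0.152]],
  [[0, 0, -5], [0, 0, -0.152]],
])

```text
time_s: 5.1
tool_pos: [0.5183, -0.1171, 0.1503]
tool_rot: [180.0, -0.0, 13.2]
force: [-0.2, 0.8, 0.4]
grip_width: 0.0603
```

```bash
python3 - <<'E'
from h import *
obs();w=wrist();save(w,'w3.png')
print(find(w,'torch_mid',.02))
E
```

```text
t 5.1 pos [ 0.5183 -0.1171  0.1503] rot [ 1.7998e+02 -3.0000e-02  1.3200e+01] F [-0.2  0.8  0.4] grip 0.060293749798056476
{'conf': 0.97, 'c': (514, -125), 'size': (155, 32), 'ang': 13.1, 'rect': [311, 128, 341, 295]}
```

apply_moves([
  [[-3, -8, -45], [0, 0, 0]],
  [[-3, -8, -90], [0, 0, 0]],
  [[-3, -8, -125], [0, 0, 0]],
  [[-3, -8, -145], [0, 0, 0]],
  [[-3, -8, -145], [0, 0, 0]],
])

```text
time_s: 5.7
tool_pos: [0.5126, -0.1247, 0.0024]
tool_rot: [-179.9, 0.3, 13.1]
force: [-0.5, 1.0, -0.3]
grip_width: 0.0599
```

apply_moves([
  [[0, 0, 0], [0, 0, 0]],
  [[0, 0, 0], [0, 0, 0]],
  [[0, 0, 0], [0, 0, 0]],
  [[0, 0, 0], [0, 0, 0]],
  [[0, 0, 20], [0, 0, 0]],
  [[0, 0, 60], [0, 0, 0]],
  [[0, 0, 100], [0, 0, 0]],
  [[0, 0, 140], [0, 0, 0]],
], hand=0, squeeze=25)

```text
time_s: 6.5
tool_pos: [0.5149, -0.125, 0.147]
tool_rot: [180.0, -0.0, 13.0]
force: [0.6, -0.8, -0.1]
grip_width: 0.005
```

```bash
python3 - <<'E'
from h import *
obs();w=wrist();save(w,'w4.png')
print(find(w,'torch_mid',.02))
w=env.read_camera('scene');print(find(w,'torch_mid',.02))
w=env.read_camera('side');print(find(w,'torch_mid',.02))
E
```

```text
t 6.5 pos [ 0.5149 -0.125   0.147 ] rot [ 1.7998e+02 -4.0000e-02  1.3000e+01] F [ 0.6 -0.8 -0.1] grip 0.005003575449566739
{'conf': 0.54, 'c': (538, 100), 'size': (222, 114), 'ang': 178.8, 'rect': [0, 0, 146, 238]}
{'conf': 0.87, 'c': (485, -132), 'size': (111, 36), 'ang': 12.3, 'rect': [272, 210, 304, 247]}
{'conf': 0.74, 'c': (510, -130), 'size': (174, 49), 'ang': 14.5, 'rect': [324, 282, 367, 316]}
```

View pics/w4.png

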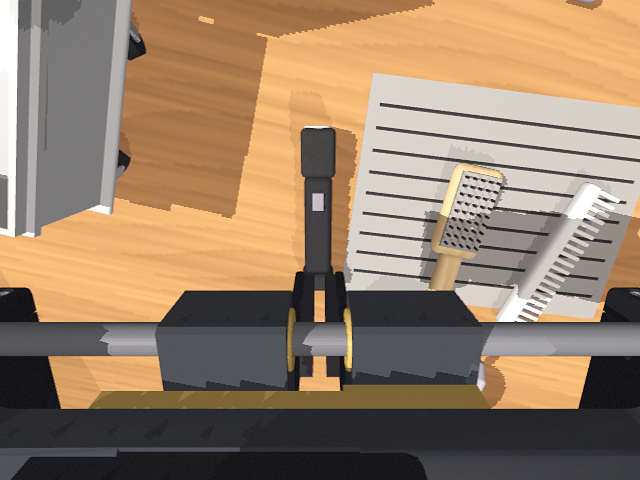

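The torch still lies in place. The fingers close slower than I allowed for, so I'll retry with a smaller opening and a longer wait.

apply_moves([
  [[0, 0, 0], [0, 0, 0]],
  [[0, 0, 0], [0, 0, 0]],
  [[0, 0, 0], [0, 0, 0]],
  [[0, 0, -40], [0, 0, 0]],
  [[0, 0, -80], [0, 0, 0]],
  [[0, 0, -120], [0, 0, 0]],
  [[0, 0, -142], [0, 0, 0]],
  [[0, 0, -142], [0, 0, 0]],
], hand=45)

```text
time_s: 7.6
tool_pos: [0.5113, -0.1243, -0.0009]
tool_rot: [-179.8, 0.4, 13.0]
force: [-0.4, -0.1, 0.4]
grip_width: 0.0447
```

apply_moves([
  [[0, 0, 0], [0, 0, 0]],
  [[0, 0, 0], [0, 0, 0]],
  [[0, 0, 0], [0, 0, 0]],
  [[0, 0, 0], [0, 0, 0]],
  [[0, 0, 0], [0, 0, 0]],
  [[0, 0, 0], [0, 0, 0]],
], hand=0, squeeze=30)

```text
time_s: 8.2
tool_pos: [0.5152, -0.125, 0.0033]
tool_rot: [180.0, -0.0, 13.0]
force: [0.0, -0.3, 0.8]
grip_width: 0.0053
```

```bash
python3 - <<'E'
from h import *
o=obs();w=wrist()
for n in ['side','scene']:
    s=env.read_camera(n);uv=proj(s,[[.515,-.125,.015]])[0].astype(int);print(uv)
    c=s['image'][uv[1]-50:uv[1]+50,uv[0]-65:uv[0]+65,::-1]
    if n=='side': a=cv2.resize(c,None,fx=3,fy=3,interpolation=2)
    else: b=cv2.resize(c,None,fx=3,fy=3,interpolation=2)
cv2.imwrite('pics/c5.png',np.vstack([np.hstack([a,b]),cv2.resize(w['image'][100:400,:,::-1],(780,300))]))
print(proj(w,[o['tool_pos']]))
E
```

```text
t 8.2 pos [ 0.5152 -0.125   0.0033] rot [ 1.7998e+02 -3.0000e-02  1.3000e+01] F [ 0.  -0.3  0.8] grip 0.005281027227276903
[346 300]
[285 229]
[[318.33096007 264.54359045]]
```

View pics/c5.png

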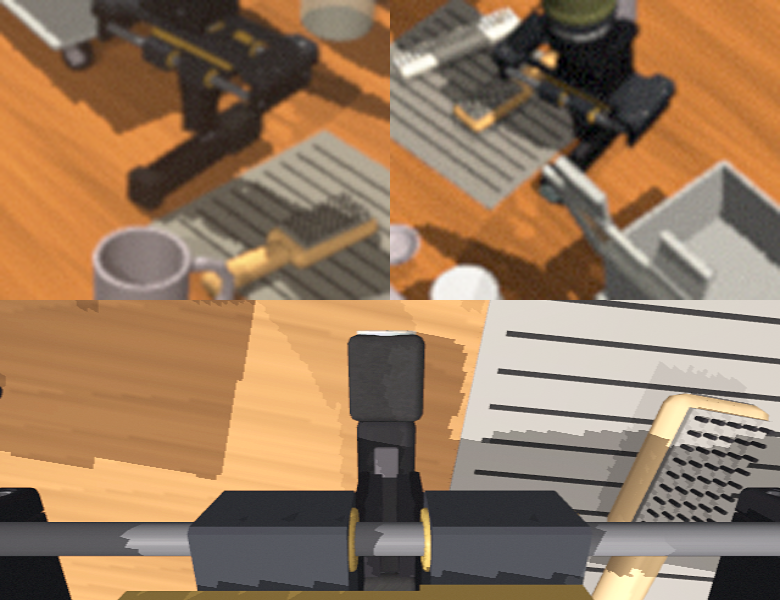

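apply_moves([
  [[0, 0, 0], [0, 0, 0]],
  [[0, 0, 20], [0, 0, 0]],
  [[0, 0, 40], [0, 0, 0]],
  [[0, 0, 60], [0, 0, 0]],
  [[0, 0, 60], [0, 0, 0]],
])

```text
time_s: 8.85
tool_pos: [0.5174, -0.1255, 0.0657]
tool_rot: [179.9, -0.3, 13.0]
force: [0.3, -0.2, -0.1]
grip_width: 0.0004
```

```bash
python3 - <<'E'
from h import *
o=obs();w=wrist()
print(find(w,'torch_mid',.02))
for n in ['side','scene']:
    s=env.read_camera(n);print(find(s,'torch_mid',.02));uv=proj(s,[[.515,-.125,.035]])[0].astype(int)
    c=s['image'][uv[1]-50:uv[1]+50,uv[0]-65:uv[0]+65,::-1]
    if n=='side': a=cv2.resize(c,None,fx=3,fy=3,interpolation=2)
    else: b=cv2.resize(c,None,fx=3,fy=3,interpolation=2)
cv2.imwrite('pics/c6.png',np.vstack([np.hstack([a,b]),cv2.resize(w['image'][100:400,:,::-1],(780,300))]))
E
```

```text
t 8.85 pos [ 0.5174 -0.1255  0.0657] rot [179.87  -0.29  12.99] F [ 0.3 -0.2 -0.1] grip 0.00038901168267882117
{'conf': 0.96, 'c': (541, -118), 'size': (100, 31), 'ang': 11.8, 'rect': [292, 129, 335, 274]}
{'conf': 0.57, 'c': (510, -129), 'size': (178, 51), 'ang': 13.6, 'rect': [322, 282, 365, 318]}
{'conf': 0.78, 'c': (486, -131), 'size': (116, 41), 'ang': 12.6, 'rect': [270, 211, 304, 247]}
```

View pics/c6.png

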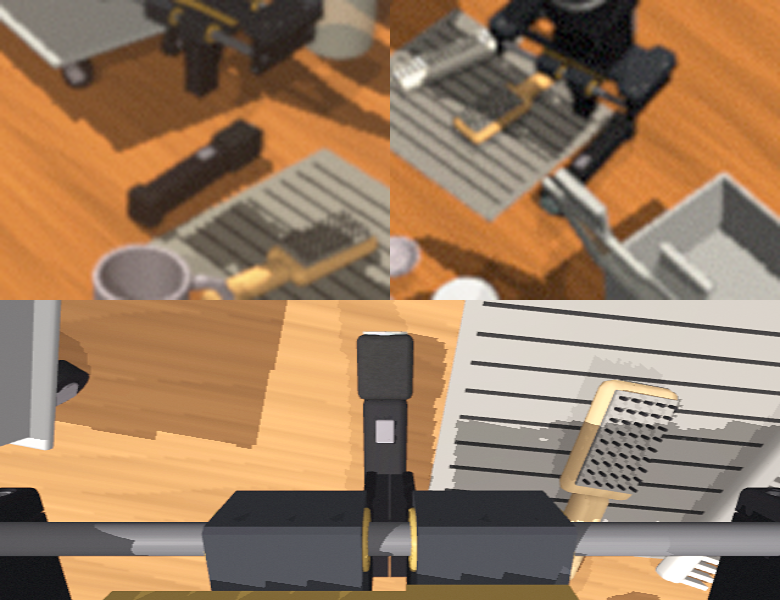

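```bash
python3 - <<'E'
from h import *
o=obs();w=wrist();s=env.read_camera('side')
print(w['camera_matrix'],s['camera_matrix'])
t=o['tool_pos']
uv0=proj(s,[[.515,-.125,.035]])[0].astype(int)
for dz in (0,.02,.04): 
    print(dz,'side crop px',(proj(s,[t+[0,0,dz]])[0]-uv0+[65,50])*3)
R=Rn.from_euler('xyz',o['tool_rot'],degrees=True).as_matrix()
for dz in (0,-.02,-.04):
    print(dz,[proj(w,[t+R@np.array([0,y,dz])]).round() for y in (-.0435,0,.0435)])
E
```

```text
t 9.15 pos [ 0.5141 -0.1249  0.0617] rot [-1.7996e+02  1.2000e-01  1.3000e+01] F [-0.1  0.1 -0.7] grip 0.00012327481066738835
[[367.77212306   0.         319.18688638]
 [  0.         367.77212306 231.44657867]
 [  0.           0.           1.        ]] [[591.00895358   0.         323.72466233]
 [  0.         591.00895358 243.3769959 ]
 [  0.           0.           1.        ]]
0 side crop px [197.635512 125.511195]
0.02 side crop px [198.2812706  106.12673249]
0.04 side crop px [198.9359973  86.4730643]
0 [array([[244., 265.]]), array([[318., 265.]]), array([[393., 265.]])]
-0.02 [array([[236., 279.]]), array([[318., 279.]]), array([[400., 279.]])]
-0.04 [array([[227., 296.]]), array([[318., 296.]]), array([[409., 296.]])]
```

The fingertips appear about 30 mm short of the reported TCP: both the wrist geometry and the side view say so, and the fingers closed above the torch. I'll lower in small steps with the fingers astride the torch and feel for the table.

apply_moves([
  [[0, 0, 0], [0, 0, 0]],
  [[0, 0, 0], [0, 0, 0]],
  [[0, 0, 0], [0, 0, 0]],
  [[0, 0, 0], [0, 0, 0]],
  [[0, 0, 0], [0, 0, 0]],
  [[0, 0, -30], [0, 0, 0]],
  [[0, 0, -55], [0, 0, 0]],
  [[0, 0, -65], [0, 0, 0]],
], hand=50)

```text
time_s: 10.05
tool_pos: [0.5131, -0.1246, -0.0043]
tool_rot: [-179.9, 0.2, 13.0]
force: [-1.4, 0.7, -0.1]
grip_width: 0.0488
```

apply_moves([
  [[0, 0, -3], [0, 0, 0]],
  [[0, 0, -6], [0, 0, 0]],
  [[0, 0, -9], [0, 0, 0]],
  [[0, 0, -9], [0, 0, 0]],
])

```text
time_s: 10.45
tool_pos: [0.5155, -0.1251, -0.0106]
tool_rot: [180.0, -0.1, 13.0]
force: [-0.3, 0.2, -0.8]
grip_width: 0.0495
```

apply_moves([
  [[0, 0, -3], [0, 0, 0]],
  [[0, 0, -5], [0, 0, 0]],
  [[0, 0, -7], [0, 0, 0]],
  [[0, 0, -7], [0, 0, 0]],
])

```text
time_s: 10.85
tool_pos: [0.5147, -0.125, -0.0184]
tool_rot: [-180.0, 0.0, 13.0]
force: [-0.5, -0.7, -1.4]
grip_width: 0.0502
```

apply_moves([
  [[0, 0, -2], [0, 0, 0]],
  [[0, 0, -4], [0, 0, 0]],
  [[0, 0, -4], [0, 0, 0]],
])

```text
time_s: 11.15
tool_pos: [0.5147, -0.125, -0.0224]
tool_rot: [-180.0, 0.0, 13.0]
force: [-1.0, 0.1, -0.1]
grip_width: 0.0499
```

```bash
python3 - <<'E'
from h import *
o=obs();w=wrist()
s=env.read_camera('side');uv=proj(s,[[.515,-.125,.015]])[0].astype(int)
c=s['image'][uv[1]-40:uv[1]+40,uv[0]-50:uv[0]+50,::-1]
cv2.imwrite('pics/c7.png',np.hstack([cv2.resize(c,None,fx=4,fy=4,interpolation=2),cv2.resize(w['image'][200:400,120:520,::-1],(400,320))]))
E
```

```text
t 11.15 pos [ 0.5147 -0.125  -0.0224] rot [-1.7999e+02  3.0000e-02  1.3000e+01] F [-1.   0.1 -0.1] grip 0.0499011901723933
```

View pics/c7.png

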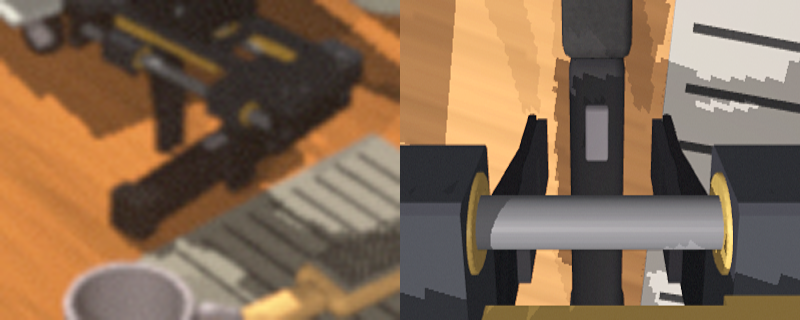

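Now the fingers straddle the torch barrel. Close and lift.

apply_moves([
  [[0, 0, -2], [0, 0, 0]],
  [[0, 0, -2], [0, 0, 0]],
  [[0, 0, -2], [0, 0, 0]],
  [[0, 0, -2], [0, 0, 0]],
  [[0, 0, -2], [0, 0, 0]],
  [[0, 0, -2], [0, 0, 0]],
  [[0, 0, 10], [0, 0, 0]],
  [[0, 0, 40], [0, 0, 0]],
], hand=0, squeeze=30)

```text
time_s: 12.05
tool_pos: [0.5122, -0.1246, 0.0163]
tool_rot: [-179.9, 0.3, 13.0]
force: [-0.1, 0.4, -0.7]
grip_width: 0.0249
```

apply_moves([
  [[0, 0, 45], [0, 0, 0.13]],
  [[2, 0, 90], [0, 0, 0.27]],
  [[4, 0, 135], [0, 0, 0.41]],
  [[6, 10, 180], [0, 0, 0.55]],
  [[8, 50, 190], [0, 0, 0.69]],
  [[10, 90, 190], [0, 0, 0.83]],
  [[12, 130, 190], [0, 0, 0.97]],
  [[14, 170, 190], [0, 0, 1.11]],
])

```text
time_s: 12.85
tool_pos: [0.5288, 0.0463, 0.209]
tool_rot: [179.9, -0.0, 76.9]
force: [-0.7, 0.4, -0.4]
grip_width: 0.0248
```

apply_moves([
  [[3, 40, 0], [0, 0, 0.11]],
  [[6, 80, 0], [0, 0, 0.216]],
  [[8, 116, 0], [0, 0, 0.216]],
  [[8, 116, 0], [0, 0, 0.216]],
  [[8, 116, -40], [0, 0, 0.216]],
  [[8, 116, -80], [0, 0, 0.216]],
  [[8, 116, -110], [0, 0, 0.216]],
  [[8, 116, -120], [0, 0, 0.216]],
])

```text
time_s: 13.65
tool_pos: [0.5345, 0.1592, 0.0848]
tool_rot: [-179.7, 0.1, 88.9]
force: [0.3, 0.3, -0.7]
grip_width: 0.0247
```

apply_moves([
  [[0, 0, -8], [0, 0, 0]],
  [[0, 0, -8], [0, 0, 0]],
  [[0, 0, -8], [0, 0, 0]],
  [[0, 0, -8], [0, 0, 0]],
  [[0, 0, 30], [0, 0, 0]],
  [[0, 0, 80], [0, 0, 0]],
  [[0, 0, 120], [0, 0, 0]],
  [[0, 0, 130], [0, 0, 0]],
], hand=42)

```text
time_s: 14.45
tool_pos: [0.5402, 0.1622, 0.225]
tool_rot: [179.4, -0.2, 89.0]
force: [-0.3, 0.9, 1.0]
grip_width: 0.0422
```

```bash
python3 - <<'E'
from h import *
obs();w=wrist();save(w,'w8.png')
for n,z in [('torch_mid',.065),('caddy',.136)]: print(n,find(w,n,z))
E
```

```text
t 14.45 pos [0.5402 0.1622 0.225 ] rot [179.39  -0.18  88.97] F [-0.3  0.9  1. ] grip 0.04219423828459397
torch_mid {'conf': 0.85, 'c': (538, 157), 'size': (156, 31), 'ang': 88.6, 'rect': [300, 126, 330, 279]}
caddy {'conf': 0.9, 'c': (655, 194), 'size': (331, 251), 'ang': 178.8, 'rect': [242, 2, 639, 403]}
```

View pics/w8.png

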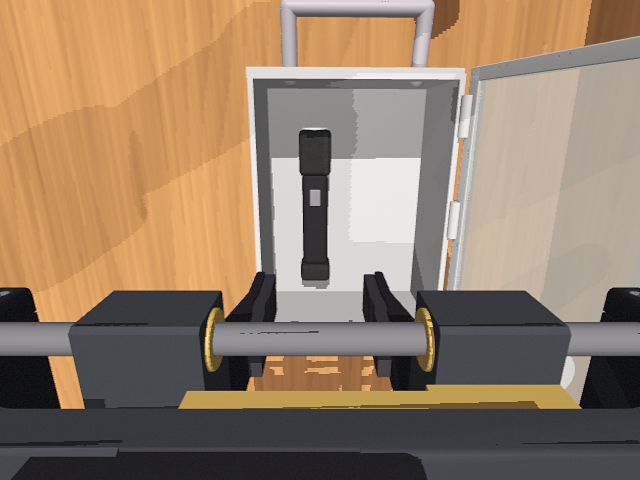

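apply_moves([
  [[-2, -45, 0], [0, 0, -0.14]],
  [[-3, -90, 0], [0, 0, -0.28]],
  [[-4, -140, 0], [0, 0, -0.42]],
  [[-5, -190, 0], [0, 0, -0.56]],
  [[-7, -240, 0], [0, 0, -0.7]],
  [[-8, -290, 0], [0, 0, -0.84]],
  [[-10, -340, 0], [0, 0, -0.98]],
  [[-12, -380, 0], [0, 0, -1.12]],
], hand=70)

```text
time_s: 15.4
tool_pos: [0.5229, -0.2221, 0.2156]
tool_rot: [-179.9, 0.2, 24.3]
force: [0.2, 0.3, -0.6]
grip_width: 0.0701
```

apply_moves([
  [[0, -20, -20], [0, 0, -0.14]],
  [[0, -40, -40], [0, 0, -0.28]],
  [[0, -41, -60], [0, 0, -0.42]],
  [[0, -41, -80], [0, 0, -0.42]],
  [[0, -41, -90], [0, 0, -0.42]],
  [[0, -41, -90], [0, 0, -0.42]],
])

```text
time_s: 16.0
tool_pos: [0.523, -0.259, 0.1248]
tool_rot: [-179.9, 0.3, 0.8]
force: [-0.3, -0.1, 0.2]
grip_width: 0.0698
```

```bash
python3 - <<'E'
from h import *
obs();w=wrist();save(w,'w9.png')
for n,z in [('hairbrush_mid',.016),('comb_mid',.01)]: print(n,find(w,n,z))
s=env.read_camera('side')
for n,z in [('hairbrush_mid',.012),('comb_mid',.01)]: print(n,find(s,n,z))
E
```

```text
t 16.0 pos [ 0.523  -0.259   0.1248] rot [-179.88    0.31    0.77] F [-0.3 -0.1  0.2] grip 0.06980873571721637
hairbrush_mid {'conf': 0.89, 'c': (507, -262), 'size': (161, 46), 'ang': 1.6, 'rect': [296, 140, 350, 318]}
comb_mid {'conf': 0.93, 'c': (520, -364), 'size': (150, 39), 'ang': 169.1, 'rect': [401, 130, 483, 299]}
hairbrush_mid {'conf': 0.56, 'c': (516, -266), 'size': (144, 52), 'ang': 4.9, 'rect': [347, 315, 407, 347]}
comb_mid {'conf': 0.62, 'c': (510, -366), 'size': (158, 41), 'ang': 169.9, 'rect': [373, 343, 440, 372]}
```

apply_moves([
  [[3, -2, -40], [0, 0, 0.015]],
  [[3, -2, -80], [0, 0, 0.015]],
  [[3, -2, -120], [0, 0, 0.015]],
  [[3, -2, -140], [0, 0, 0.015]],
  [[3, -2, -148], [0, 0, 0.015]],
  [[3, -2, -151], [0, 0, 0.015]],
  [[3, -2, -151], [0, 0, 0.015]],
])

```text
time_s: 17.0
tool_pos: [0.5291, -0.2625, -0.0219]
tool_rot: [179.9, -0.1, 1.6]
force: [0.2, -0.7, 0.1]
grip_width: 0.0701
```

apply_moves([
  [[0, 0, -2], [0, 0, 0]],
  [[0, 0, -2], [0, 0, 0]],
  [[0, 0, -2], [0, 0, 0]],
  [[0, 0, -2], [0, 0, 0]],
  [[0, 0, -2], [0, 0, 0]],
  [[0, 0, -2], [0, 0, 0]],
], hand=0, squeeze=35)

```text
time_s: 17.6
tool_pos: [0.5284, -0.262, -0.0246]
tool_rot: [180.0, -0.0, 1.6]
force: [-1.2, 1.8, 3.7]
grip_width: 0.0449
```

apply_moves([
  [[0, 0, 0], [0, 0, 0]],
  [[0, 0, 40], [0, 0, 0]],
  [[0, 0, 80], [0, 0, 0.14]],
  [[2, 0, 120], [0, 0, 0.28]],
  [[4, 0, 160], [0, 0, 0.42]],
  [[6, 0, 200], [0, 0, 0.56]],
  [[8, 30, 240], [0, 0, 0.7]],
  [[10, 70, 240], [0, 0, 0.84]],
])

```text
time_s: 18.4
tool_pos: [0.5407, -0.1953, 0.221]
tool_rot: [179.4, -0.2, 49.7]
force: [1.3, 0.8, -0.1]
grip_width: 0.0449
```

apply_moves([
  [[5, 48, 0], [0, 0, 0.14]],
  [[10, 96, 0], [0, 0, 0.28]],
  [[15, 144, 0], [0, 0, 0.42]],
  [[20, 192, 0], [0, 0, 0.56]],
  [[25, 240, 0], [0, 0, 0.686]],
  [[30, 288, 0], [0, 0, 0.686]],
  [[35, 336, 0], [0, 0, 0.686]],
  [[37, 373, 0], [0, 0, 0.686]],
])

```text
time_s: 19.2
tool_pos: [0.5744, 0.1845, 0.2141]
tool_rot: [-180.0, -0.1, 89.2]
force: [1.0, -0.6, -0.8]
grip_width: 0.045
```

apply_moves([
  [[0, 0, 0], [0, 0, 0]],
  [[0, 0, -40], [0, 0, 0]],
  [[0, 0, -80], [0, 0, 0]],
  [[0, 0, -98], [0, 0, 0]],
  [[0, 0, -98], [0, 0, 0]],
])

```text
time_s: 19.7
tool_pos: [0.5721, 0.1791, 0.1126]
tool_rot: [-179.6, 0.2, 89.0]
force: [-0.2, -0.4, -1.0]
grip_width: 0.0451
```

apply_moves([
  [[1, 0, -8], [0, 0, 0]],
  [[1, 0, -15], [0, 0, 0]],
  [[1, 0, -15], [0, 0, 0]],
])

```text
time_s: 20.0
tool_pos: [0.5761, 0.1808, 0.1018]
tool_rot: [180.0, 0.0, 89.0]
force: [-0.0, 0.4, -1.1]
grip_width: 0.0446
```

apply_moves([
  [[0, 0, 0], [0, 0, 0]],
  [[0, 0, 0], [0, 0, 0]],
  [[0, 0, 0], [0, 0, 0]],
  [[0, 0, 40], [0, 0, 0]],
  [[0, 0, 80], [0, 0, 0]],
  [[0, 0, 120], [0, 0, 0]],
  [[0, 0, 125], [0, 0, 0]],
], hand=62)

```text
time_s: 20.7
tool_pos: [0.579, 0.1823, 0.2338]
tool_rot: [179.4, -0.2, 89.0]
force: [0.1, -0.1, 0.7]
grip_width: 0.062
```

```bash
python3 - <<'E'
from h import *
obs();w=wrist();save(w,'w10.png')
for n,z in [('torch_mid',.07),('hairbrush_mid',.065),('caddy',.136)]: print(n,find(w,n,z))
s=env.read_camera('scene')
for n,z in [('soapbox_mid',.02),('comb_mid',.01)]: print(n,find(s,n,z))
E
```

```text
t 20.7 pos [0.579  0.1823 0.2338] rot [179.41  -0.2   89.03] F [ 0.1 -0.1  0.7] grip 0.0620432756530933
torch_mid {'conf': 0.94, 'c': (539, 159), 'size': (155, 33), 'ang': 89.1, 'rect': [260, 147, 294, 294]}
hairbrush_mid {'conf': 0.78, 'c': (578, 158), 'size': (161, 45), 'ang': 85.5, 'rect': [295, 147, 347, 296]}
caddy {'conf': 0.96, 'c': (678, 203), 'size': (378, 238), 'ang': 179.1, 'rect': [198, 32, 639, 323]}
soapbox_mid {'conf': 0.57, 'c': (469, 417), 'size': (98, 56), 'ang': 173.1, 'rect': [404, 312, 437, 341]}
comb_mid {'conf': 0.78, 'c': (513, -365), 'size': (150, 40), 'ang': 170.8, 'rect': [223, 186, 261, 202]}
```

View pics/w10.png

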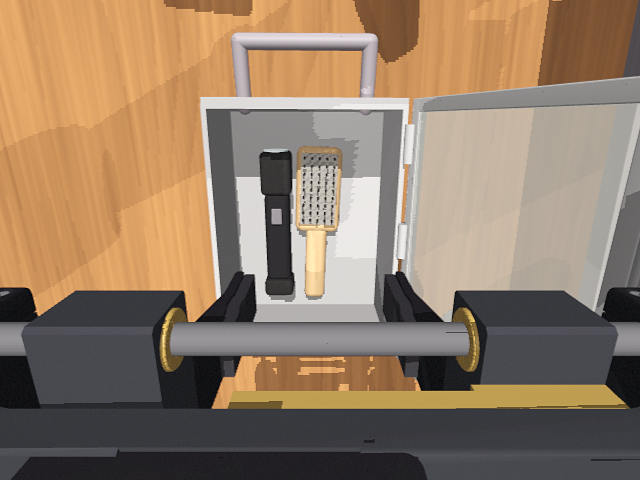

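apply_moves([
  [[-5, -48, 0], [0, 0, -0.14]],
  [[-10, -96, 0], [0, 0, -0.28]],
  [[-17, -144, 0], [0, 0, -0.42]],
  [[-25, -192, 0], [0, 0, -0.56]],
  [[-32, -240, 0], [0, 0, -0.7]],
  [[-38, -288, 0], [0, 0, -0.84]],
  [[-45, -336, 0], [0, 0, -0.98]],
  [[-50, -384, 0], [0, 0, -1.12]],
])

```text
time_s: 21.85
tool_pos: [0.5248, -0.2048, 0.226]
tool_rot: [-179.9, 0.1, 24.5]
force: [0.5, 0.0, 0.4]
grip_width: 0.0618
```

apply_moves([
  [[-2, -40, 0], [0, 0, -0.14]],
  [[-4, -80, 0], [0, 0, -0.28]],
  [[-6, -120, -20], [0, 0, -0.42]],
  [[-8, -150, -50], [0, 0, -0.56]],
  [[-9, -160, -80], [0, 0, -0.625]],
  [[-9, -160, -100], [0, 0, -0.625]],
  [[-9, -160, -100], [0, 0, -0.625]],
])

```text
time_s: 22.55
tool_pos: [0.514, -0.3616, 0.1219]
tool_rot: [-179.8, 0.5, -11.0]
force: [0.2, 0.5, -0.3]
grip_width: 0.0618
```

```bash
python3 - <<'E'
from h import *
obs();w=wrist()
for n,z in [('comb_mid',.012)]: print(n,find(w,n,z))
s=env.read_camera('side')
for n,z in [('comb_mid',.01),('lantern',.1)]: print(n,find(s,n,z))
E
```

```text
t 22.55 pos [ 0.514  -0.3616  0.1219] rot [-179.84    0.49  -11.01] F [ 0.2  0.5 -0.3] grip 0.061815829963779996
comb_mid {'conf': 0.83, 'c': (515, -364), 'size': (158, 37), 'ang': 169.2, 'rect': [300, 121, 342, 296]}
comb_mid {'conf': 0.88, 'c': (511, -366), 'size': (166, 49), 'ang': 167.8, 'rect': [373, 339, 441, 375]}
lantern {'conf': 0.67, 'c': (519, -557), 'size': (276, 108), 'ang': 33.9, 'rect': [446, 329, 509, 425]}
```

apply_moves([
  [[-2, -1, -40], [0, 0, 0]],
  [[-2, -1, -80], [0, 0, 0]],
  [[-2, -1, -120], [0, 0, 0]],
  [[-2, -1, -142], [0, 0, 0]],
  [[-2, -1, -150], [0, 0, 0]],
  [[-2, -1, -152], [0, 0, 0]],
  [[-2, -1, -154], [0, 0, 0]],
  [[-2, -1, -154], [0, 0, 0]],
])

```text
time_s: 23.6
tool_pos: [0.5163, -0.3648, -0.0253]
tool_rot: [179.9, -0.2, -10.9]
force: [-0.2, 0.4, 0.4]
grip_width: 0.0621
```

apply_moves([
  [[0, 0, -2], [0, 0, 0]],
  [[0, 0, -2], [0, 0, 0]],
  [[0, 0, -2], [0, 0, 0]],
  [[0, 0, -2], [0, 0, 0]],
  [[0, 0, -2], [0, 0, 0]],
  [[0, 0, -2], [0, 0, 0]],
], hand=0, squeeze=30)

```text
time_s: 24.2
tool_pos: [0.5151, -0.3641, -0.0289]
tool_rot: [180.0, -0.0, -11.0]
force: [-0.4, 0.5, 0.2]
grip_width: 0.0352
```

apply_moves([
  [[0, 0, 20], [0, 0, 0]],
  [[0, 0, 60], [0, 0, 0]],
  [[0, 0, 100], [0, 0, 0.14]],
  [[2, 0, 140], [0, 0, 0.28]],
  [[4, 0, 180], [0, 0, 0.42]],
  [[4, 0, 220], [0, 0, 0.56]],
  [[4, 30, 250], [0, 0, 0.7]],
  [[4, 70, 250], [0, 0, 0.84]],
])

```text
time_s: 25.0
tool_pos: [0.5205, -0.2973, 0.2262]
tool_rot: [179.5, -0.2, 37.2]
force: [0.4, 0.5, -0.7]
grip_width: 0.0353
```

apply_moves([
  [[4, 48, 0], [0, 0, 0.14]],
  [[8, 96, 0], [0, 0, 0.28]],
  [[12, 144, 0], [0, 0, 0.42]],
  [[16, 192, 0], [0, 0, 0.56]],
  [[20, 240, 0], [0, 0, 0.7]],
  [[25, 288, 0], [0, 0, 0.84]],
  [[30, 336, 0], [0, 0, 0.904]],
  [[36, 384, 0], [0, 0, 0.904]],
])

```text
time_s: 25.8
tool_pos: [0.5548, 0.0917, 0.221]
tool_rot: [180.0, 0.0, 89.0]
force: [1.1, -0.1, -0.1]
grip_width: 0.0355
```

apply_moves([
  [[3, 48, 0], [0, 0, 0]],
  [[3, 71, 0], [0, 0, 0]],
  [[3, 71, -40], [0, 0, 0]],
  [[3, 71, -80], [0, 0, 0]],
  [[3, 71, -120], [0, 0, 0]],
  [[3, 71, -136], [0, 0, 0]],
  [[3, 71, -136], [0, 0, 0]],
])

```text
time_s: 26.5
tool_pos: [0.5553, 0.16, 0.0814]
tool_rot: [-179.6, 0.1, 89.0]
force: [-0.1, -0.6, -0.7]
grip_width: 0.0355
```

apply_moves([
  [[0, 0, -4], [0, 0, 0]],
  [[0, 0, -4], [0, 0, 0]],
  [[0, 0, -4], [0, 0, 0]],
  [[0, 0, -4], [0, 0, 0]],
  [[0, 0, 40], [0, 0, 0]],
  [[0, 0, 80], [0, 0, 0]],
  [[0, 0, 120], [0, 0, 0]],
  [[0, 0, 130], [0, 0, 0]],
], hand=52)

```text
time_s: 27.3
tool_pos: [0.5608, 0.162, 0.2212]
tool_rot: [179.5, -0.2, 89.0]
force: [0.2, 0.3, 0.5]
grip_width: 0.0522
```

```bash
python3 - <<'E'
from h import *
obs();w=wrist();save(w,'w11.png')
for n,z in [('torch_mid',.07),('hairbrush_mid',.065),('comb_mid',.09)]: print(n,find(w,n,z))
s=env.read_camera('scene')
for n,z in [('soapbox_mid',.02)]: print(n,find(s,n,z))
E
```

```text
t 27.3 pos [0.5608 0.162  0.2212] rot [ 1.7946e+02 -1.5000e-01  8.8970e+01] F [0.2 0.3 0.5] grip 0.052246745836540195
torch_mid {'conf': 0.9, 'c': (535, 159), 'size': (153, 24), 'ang': 89.1, 'rect': [276, 125, 301, 280]}
hairbrush_mid {'conf': 0.69, 'c': (592, 187), 'size': (98, 39), 'ang': 101.2, 'rect': [322, 127, 364, 264]}
comb_mid {'conf': 0.61, 'c': (565, 160), 'size': (159, 37), 'ang': 89.3, 'rect': [303, 124, 343, 291]}
soapbox_mid {'conf': 0.72, 'c': (469, 418), 'size': (102, 60), 'ang': 174.0, 'rect': [405, 309, 435, 343]}
```

apply_moves([
  [[-12, 40, 0], [0, 0, 0.14]],
  [[-24, 80, 0], [0, 0, 0.28]],
  [[-36, 120, 0], [0, 0, 0.42]],
  [[-48, 160, 0], [0, 0, 0.56]],
  [[-60, 195, 0], [0, 0, 0.7]],
  [[-70, 220, 0], [0, 0, 0.84]],
  [[-80, 240, 0], [0, 0, 0.98]],
  [[-90, 250, 0], [0, 0, 1.12]],
], hand=80)

```text
time_s: 28.4
tool_pos: [0.4659, 0.4127, 0.2127]
tool_rot: [-179.9, -0.2, 153.6]
force: [-0.7, -0.2, 0.1]
grip_width: 0.0796
```

apply_moves([
  [[0, 0, -10], [0, 0, 0.14]],
  [[0, 0, -20], [0, 0, 0.28]],
  [[0, 0, -40], [0, 0, 0.35]],
  [[0, 0, -50], [0, 0, 0.35]],
  [[0, 0, -50], [0, 0, 0.35]],
])

```text
time_s: 28.9
tool_pos: [0.4668, 0.4095, 0.1619]
tool_rot: [-179.8, -0.2, 173.1]
force: [0.2, 0.1, -0.9]
grip_width: 0.0798
```

```bash
python3 - <<'E'
from h import *
print(obs()['qpos']);w=wrist();save(w,'w12.png')
for z in (.02,.028): print(find(w,'soapbox_mid',z))
s=env.read_camera('side');print(find(s,'soapbox_mid',.014))
E
```

```text
t 28.9 pos [0.4668 0.4095 0.1619] rot [-179.79   -0.22  173.09] F [ 0.2  0.1 -0.9] grip 0.07981701208114461
[-15.63981913  19.11553725 -34.9614421   88.06107369  11.05460366
  76.6232615   31.35521181]
{'conf': 0.69, 'c': (472, 418), 'size': (92, 55), 'ang': 173.1, 'rect': [299, 163, 360, 258]}
{'conf': 0.69, 'c': (470, 418), 'size': (90, 54), 'ang': 173.1, 'rect': [299, 163, 360, 258]}
{'conf': 0.59, 'c': (469, 416), 'size': (100, 90), 'ang': 175.7, 'rect': [221, 215, 248, 229]}
```

apply_moves([
  [[4, 8, -40], [0, 0, 0]],
  [[4, 8, -80], [0, 0, 0]],
  [[4, 8, -120], [0, 0, 0]],
  [[4, 8, -160], [0, 0, 0]],
  [[4, 8, -182], [0, 0, 0]],
  [[4, 8, -185], [0, 0, 0]],
  [[4, 8, -185], [0, 0, 0]],
])

```text
time_s: 29.85
tool_pos: [0.4723, 0.4194, -0.0196]
tool_rot: [180.0, 0.0, 173.2]
force: [0.1, 0.0, 0.4]
grip_width: 0.08
```

apply_moves([
  [[0, 0, 0], [0, 0, 0]],
  [[0, 0, 0], [0, 0, 0]],
  [[0, 0, 0], [0, 0, 0]],
  [[0, 0, 0], [0, 0, 0]],
  [[0, 0, 0], [0, 0, 0]],
  [[0, 0, 0], [0, 0, 0]],
], hand=0, squeeze=30)

```text
time_s: 30.45
tool_pos: [0.4725, 0.4191, -0.0194]
tool_rot: [180.0, 0.0, 173.2]
force: [-0.9, -1.7, 5.4]
grip_width: 0.0536
```

apply_moves([
  [[0, 0, 20], [0, 0, 0]],
  [[0, 0, 65], [0, 0, 0]],
  [[0, 0, 110], [0, 0, 0.05]],
  [[0, 0, 155], [0, 0, 0.1]],
  [[10, -10, 200], [0, 0, 0.1]],
  [[30, -50, 230], [0, 0, 0.1]],
  [[50, -95, 230], [0, 0, 0.1]],
  [[70, -140, 230], [0, 0, 0.1]],
])

```text
time_s: 31.25
tool_pos: [0.5421, 0.2799, 0.2111]
tool_rot: [179.9, 0.1, 179.0]
force: [1.0, -0.4, -2.3]
grip_width: 0.0539
```

apply_moves([
  [[12, -45, 0], [0, 0, 0]],
  [[24, -90, 0], [0, 0, 0]],
  [[33, -118, 0], [0, 0, 0]],
  [[33, -118, -40], [0, 0, 0]],
  [[33, -118, -80], [0, 0, 0]],
  [[33, -118, -110], [0, 0, 0]],
  [[33, -118, -122], [0, 0, 0]],
  [[33, -118, -122], [0, 0, 0]],
])

```text
time_s: 32.05
tool_pos: [0.5727, 0.1622, 0.0858]
tool_rot: [-180.0, -0.2, 178.9]
force: [-0.6, 0.4, -0.7]
grip_width: 0.0535
```

apply_moves([
  [[0, 0, -3], [0, 0, 0]],
  [[0, 0, -6], [0, 0, 0]],
  [[0, 0, -6], [0, 0, 0]],
])

```text
time_s: 32.35
tool_pos: [0.575, 0.1628, 0.0829]
tool_rot: [180.0, 0.1, 178.9]
force: [0.1, -0.1, -0.4]
grip_width: 0.0538
```

apply_moves([
  [[0, 0, 0], [0, 0, 0]],
  [[0, 0, 0], [0, 0, 0]],
  [[0, 0, 0], [0, 0, 0]],
  [[0, 0, 0], [0, 0, 0]],
  [[0, 0, 40], [0, 0, 0]],
  [[0, 0, 80], [0, 0, 0]],
  [[-10, -40, 120], [0, 0, 0]],
  [[-20, -80, 150], [0, 0, 0]],
], hand=75)

```text
time_s: 33.15
tool_pos: [0.556, 0.0904, 0.229]
tool_rot: [179.9, 0.1, 179.2]
force: [0.7, -0.8, 0.3]
grip_width: 0.0749
```

apply_moves([
  [[0, -40, 20], [0, 0, -0.14]],
  [[0, -80, 40], [0, 0, -0.28]],
  [[0, -80, 40], [0, 0, -0.42]],
  [[0, -80, 40], [0, 0, -0.56]],
  [[0, -80, 40], [0, 0, -0.7]],
  [[0, -80, 40], [0, 0, -0.84]],
  [[0, -80, 40], [0, 0, -0.98]],
  [[0, -80, 40], [0, 0, -1.12]],
], hand=0)

```text
time_s: 33.95
tool_pos: [0.5559, 0.0091, 0.2669]
tool_rot: [180.0, 0.0, 114.4]
force: [0.0, 0.4, 0.3]
grip_width: 0.0193
```

apply_moves([
  [[0, 0, 0], [0, 0, -0.14]],
  [[0, 0, 0], [0, 0, -0.28]],
  [[0, 0, 0], [0, 0, -0.42]],
  [[0, 0, 0], [0, 0, -0.44]],
  [[0, 0, 0], [0, 0, -0.44]],
])

```text
time_s: 34.45
tool_pos: [0.5559, 0.0091, 0.2669]
tool_rot: [180.0, 0.0, 89.7]
force: [-0.2, -0.4, 0.1]
grip_width: 0.0002
```

```bash
python3 - <<'E'
from h import *
obs();w=wrist();save(w,'w13.png')
for n,z in [('torch_mid',.07),('hairbrush_mid',.065),('comb_mid',.09),('soapbox_mid',.12),('lid',.2)]: print(n,find(w,n,z))
E
```

```text
t 34.45 pos [0.5559 0.0091 0.2669] rot [179.99   0.    89.7 ] F [-0.2 -0.4  0.1] grip 0.0001933336571071287
torch_mid {'conf': 0.7, 'c': (534, 141), 'size': (113, 23), 'ang': 89.1, 'rect': [284, 0, 304, 124]}
hairbrush_mid {'conf': 0.61, 'c': (576, 112), 'size': (53, 22), 'ang': 86.5, 'rect': [328, 1, 368, 135]}
comb_mid {'conf': 0.84, 'c': (564, 136), 'size': (111, 36), 'ang': 89.1, 'rect': [307, 1, 345, 128]}
soapbox_mid {'conf': 0.72, 'c': (595, 155), 'size': (69, 56), 'ang': 179.7, 'rect': [320, 2, 405, 75]}
lid {'conf': 0.84, 'c': (713, 93), 'size': (161, 136), 'ang': 179.7, 'rect': [427, 0, 639, 212]}
```

View pics/w13.png

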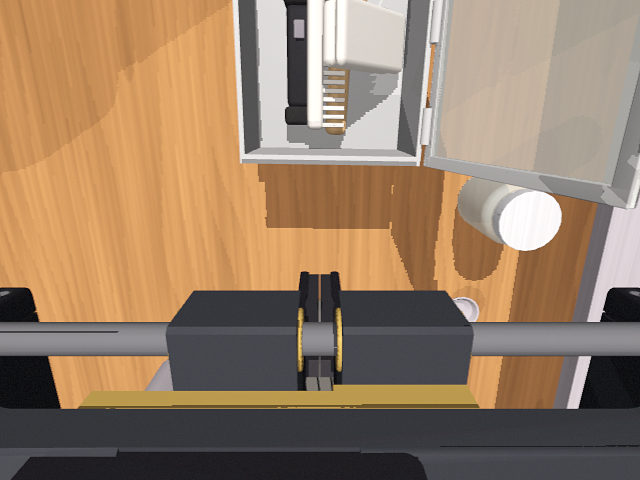

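The soap box slid towards the hinge side but lies well below the rim, so all four are in. Before going behind the lid I'll check the clearance to the blue box on the shelf.

```bash
python3 - <<'E'
from h import *
o=obs();w=wrist()
# view pose of w1
W=np.eye(4);W[:3,:3]=Rn.from_euler('xyz',[179.5,-.2,90.4],degrees=True).as_matrix();W[:3,3]=[.5496,.1255,.3711]
q=dict(camera_matrix=w['camera_matrix'],camera_from_world=np.linalg.inv(W@w['mount']))
for z in (.1,.15,.2,.25): print(z,ray(q,[(569,218),(600,40),(628,28)],z)[:,:2].round(3).tolist())
s=env.read_camera('scene')
f=lambda pts:np.array(pts)/2.2+[180,120]
for z in (.05,.1,.15,.2): print(z,ray(s,f([(130,385),(50,445),(247,497)]),z)[:,:2].round(3).tolist())
print('rim',ray(w,[(242,160),(420,164)],.136).round(3))
r=env.regions_of(s,'lid')[0];print(r['rect'],r['conf'])
for a in (1.75,1.85,1.95):
  H=np.array([.653,.159]);print(a,proj(s,[[.653-.17*np.cos(a),.159+d,.137+.17*np.sin(a)] for d in(-.114,.114)]).round().tolist())
E
```

```text
t 34.75 pos [0.5559 0.009  0.2668] rot [180.     0.    89.59] F [-0.1  0.7  0.1] grip 0.000682029338360161
0.1 [[0.885, 0.083], [0.878, 0.297], [0.908, 0.31]]
0.15 [[0.849, 0.096], [0.843, 0.287], [0.869, 0.298]]
0.2 [[0.814, 0.109], [0.808, 0.277], [0.831, 0.287]]
0.25 [[0.778, 0.122], [0.773, 0.268], [0.793, 0.276]]
0.05 [[0.798, -0.007], [0.928, -0.005], [0.792, 0.221]]
0.1 [[0.813, 0.022], [0.937, 0.023], [0.807, 0.24]]
0.15 [[0.828, 0.05], [0.947, 0.052], [0.823, 0.259]]
0.2 [[0.843, 0.079], [0.957, 0.08], [0.838, 0.278]]
rim [[0.489 0.055 0.136]
 [0.647 0.05  0.136]]
[272.9, 229.7, 344.3, 313.5] 0.61
1.75 [[276.0, 229.0], [339.0, 283.0]]
1.85 [[271.0, 233.0], [334.0, 288.0]]
1.95 [[266.0, 238.0], [329.0, 293.0]]
```

apply_moves([
  [[30, 0, 30], [0, 0, 0]],
  [[70, 0, 60], [0, 0, 0]],
  [[110, 0, 95], [0, 0, 0]],
  [[150, 30, 95], [0, 0, 0]],
  [[190, 60, 95], [0, 0, 0]],
  [[200, 105, 95], [0, 0, 0]],
  [[200, 150, 95], [0, 0, 0]],
  [[200, 150, 95], [0, 0, 0]],
])

```text
time_s: 35.7
tool_pos: [0.7544, 0.1692, 0.3587]
tool_rot: [-179.7, -0.3, 90.2]
force: [-0.8, -0.1, -0.4]
grip_width: 0.0008
```

apply_moves([
  [[0, 0, -30], [0, 0, 0]],
  [[0, 0, -60], [0, 0, 0]],
  [[0, 0, -90], [0, 0, 0]],
  [[0, 0, -105], [0, 0, 0]],
  [[0, 0, -105], [0, 0, 0]],
])

```text
time_s: 36.2
tool_pos: [0.7545, 0.1581, 0.2533]
tool_rot: [-179.7, 0.1, 89.6]
force: [0.5, -0.2, -0.6]
grip_width: -0.0001
```

```bash
python3 - <<'E'
from h import *
obs();w=wrist();s=env.read_camera('side');c=env.read_camera('scene')
cv2.imwrite('pics/c14.png',np.vstack([np.hstack([cv2.resize(s['image'][90:290,230:430,::-1],(400,400),interpolation=2),cv2.resize(c['image'][190:350,230:390,::-1],(400,400),interpolation=2)]),cv2.resize(w['image'][180:400,:,::-1],(800,200))]))
E
```

```text
t 36.2 pos [0.7545 0.1581 0.2533] rot [-1.7969e+02  1.1000e-01  8.9560e+01] F [ 0.5 -0.2 -0.6] grip -5.055814166312733e-05
```

View pics/c14.png

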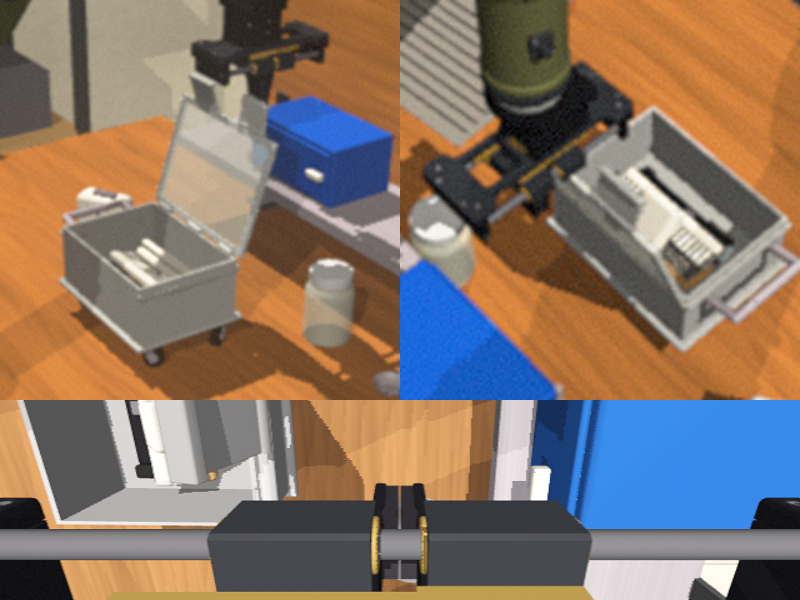

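The finger is behind the lid, between the flaps, and the body is clear above. Sweep over.

apply_moves([
  [[-20, 0, 0], [0, 0, 0]],
  [[-35, 0, 0], [0, 0, 0]],
  [[-50, 0, 0], [0, 0, 0]],
  [[-65, 0, 0], [0, 0, 0]],
  [[-80, 0, 1], [0, 0, 0]],
  [[-90, 0, 2], [0, 0, 0]],
  [[-105, 0, 3], [0, 0, 0]],
  [[-120, 0, 3], [0, 0, 0]],
])

```text
time_s: 37.15
tool_pos: [0.6364, 0.1593, 0.2613]
tool_rot: [179.8, -0.0, 89.5]
force: [1.5, -0.8, -0.5]
grip_width: 0.0003
```

apply_moves([
  [[-10, 0, -3], [0, 0, 0]],
  [[-22, 0, -6], [0, 0, 0]],
  [[-34, 0, -12], [0, 0, 0]],
  [[-45, 0, -19], [0, 0, 0]],
  [[-55, 0, -27], [0, 0, 0]],
  [[-65, 0, -35], [0, 0, 0]],
  [[-73, 0, -43], [0, 0, 0]],
  [[-73, 0, -43], [0, 0, 0]],
])

```text
time_s: 37.95
tool_pos: [0.5621, 0.1593, 0.2172]
tool_rot: [-180.0, 0.0, 89.6]
force: [-1.0, -0.1, 0.4]
grip_width: 0.0006
```

```bash
python3 - <<'E'
from h import *
obs();w=wrist();s=env.read_camera('side');c=env.read_camera('scene')
for p in (s,c):
  for n in ('lid','flap_front','flap_rear'):
    r=env.regions_of(p,n); print(n,[(x['rect'],round(x['conf'],2)) for x in r[:2]])
cv2.imwrite('pics/c15.png',np.vstack([np.hstack([cv2.resize(s['image'][90:290,230:430,::-1],(400,400),interpolation=2),cv2.resize(c['image'][190:350,230:390,::-1],(400,400),interpolation=2)]),cv2.resize(w['image'][180:400,:,::-1],(800,200))]))
E
```

```text
t 37.95 pos [0.5621 0.1593 0.2172] rot [-1.80e+02  2.00e-02  8.96e+01] F [-1.  -0.1  0.4] grip 0.000604160388112978
lid [([265.4, 160.2, 349.6, 218.1], 0.62)]
flap_front [([258.9, 160.4, 349.2, 275.7], 0.15)]
flap_rear [([266.2, 159.6, 346.1, 214.2], 0.73), ([267.6, 158.9, 285.0, 166.8], 0.69)]
lid [([289.9, 208.4, 381.5, 309.4], 0.83)]
flap_front []
flap_rear [([357.2, 230.9, 384.2, 252.4], 0.66), ([289.8, 211.4, 380.9, 308.8], 0.65)]
```

View pics/c15.png

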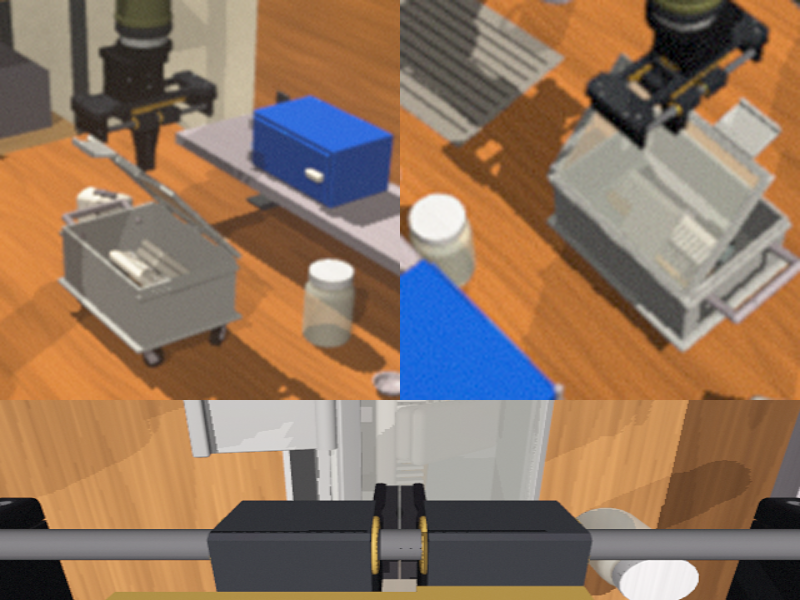

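apply_moves([
  [[-8, 0, -10], [0, 0, 0]],
  [[-16, 0, -20], [0, 0, 0]],
  [[-24, 0, -31], [0, 0, 0]],
  [[-30, 0, -43], [0, 0, 0]],
  [[-35, 0, -55], [0, 0, 0]],
  [[-39, 0, -67], [0, 0, 0]],
  [[-41, 0, -80], [0, 0, 0]],
  [[-42, 0, -90], [0, 0, 0]],
])

```text
time_s: 39.2
tool_pos: [0.5205, 0.1589, 0.1255]
tool_rot: [-180.0, 0.0, 89.5]
force: [0.9, 0.4, -0.5]
grip_width: 0.0007
```

apply_moves([
  [[0, 0, -4], [0, 0, 0]],
  [[0, 0, -8], [0, 0, 0]],
  [[0, 0, -10], [0, 0, 0]],
  [[0, 0, -12], [0, 0, 0]],
  [[0, 0, -12], [0, 0, 0]],
])

```text
time_s: 39.7
tool_pos: [0.5211, 0.159, 0.1149]
tool_rot: [180.0, -0.0, 89.5]
force: [-0.3, -0.7, 0.4]
grip_width: 0.0002
```

apply_moves([
  [[0, 0, -2], [0, 0, 0]],
  [[0, 0, -4], [0, 0, 0]],
  [[0, 0, -4], [0, 0, 0]],
])

```text
time_s: 40.0
tool_pos: [0.5208, 0.159, 0.1106]
tool_rot: [-180.0, 0.0, 89.5]
force: [0.6, -0.7, -0.4]
grip_width: 0.0002
```

apply_moves([
  [[0, 0, -2], [0, 0, 0]],
  [[0, 0, -4], [0, 0, 0]],
  [[0, 0, -4], [0, 0, 0]],
])

```text
time_s: 40.3
tool_pos: [0.5207, 0.1589, 0.1065]
tool_rot: [-180.0, 0.0, 89.5]
force: [-0.0, 0.2, 0.1]
grip_width: 0.0007
```

apply_moves([
  [[0, 0, -2], [0, 0, 0]],
  [[0, 0, -4], [0, 0, 0]],
  [[0, 0, -4], [0, 0, 0]],
])

```text
time_s: 40.6
tool_pos: [0.5216, 0.1595, 0.1043]
tool_rot: [179.9, -0.0, 89.6]
force: [-1.9, -0.4, 6.6]
grip_width: 0.0004
```

```bash
python3 - <<'E'
from h import *
obs();w=wrist();save(w,'w16.png');s=env.read_camera('side');c=env.read_camera('scene')
cv2.imwrite('pics/c16.png',np.vstack([np.hstack([cv2.resize(s['image'][90:290,230:430,::-1],(400,400),interpolation=2),cv2.resize(c['image'][190:350,230:390,::-1],(400,400),interpolation=2)]),cv2.resize(w['image'][180:400,:,::-1],(800,200))]))
for p in (s,c):
  for n in ('lid','flap_front','flap_rear'):
    r=env.regions_of(p,n); print(n,[(x['rect'],round(x['conf'],2)) for x in r[:2]])
for a in (0,.1,.2,.3): 
  e=lambda d,x=.653:[[x-.17*np.cos(a),.159+k,.139+.17*np.sin(a)] for k in d]
  print(a,'scene',proj(c,e((-.114,.114))).round(1).tolist(),'side',proj(s,e((-.114,.114))).round(1).tolist())
E
```

```text
t 40.6 pos [0.5216 0.1595 0.1043] rot [ 1.799e+02 -2.000e-02  8.955e+01] F [-1.9 -0.4  6.6] grip 0.000419326436836356
lid [([251.9, 189.9, 351.8, 237.9], 0.56)]
flap_front [([271.1, 224.3, 290.7, 237.1], 0.69), ([334.5, 290.5, 459.4, 385.1], 0.3)]
flap_rear [([251.6, 205.9, 269.5, 222.2], 0.75), ([253.5, 191.1, 347.0, 234.8], 0.56)]
lid [([291.8, 226.9, 389.9, 310.7], 0.86)]
flap_front []
flap_rear [([367.8, 255.7, 388.9, 270.7], 0.44)]
0 scene [[329.0, 229.5], [385.7, 275.1]] side [[300.5, 235.1], [258.8, 202.5]]
0.1 scene [[329.0, 226.1], [386.3, 271.8]] side [[300.7, 229.5], [258.7, 197.2]]
0.2 scene [[328.6, 222.8], [386.5, 268.8]] side [[301.4, 223.7], [259.2, 191.8]]
0.3 scene [[327.8, 219.9], [386.3, 266.2]] side [[302.7, 217.8], [260.2, 186.4]]
```

View pics/c16.png

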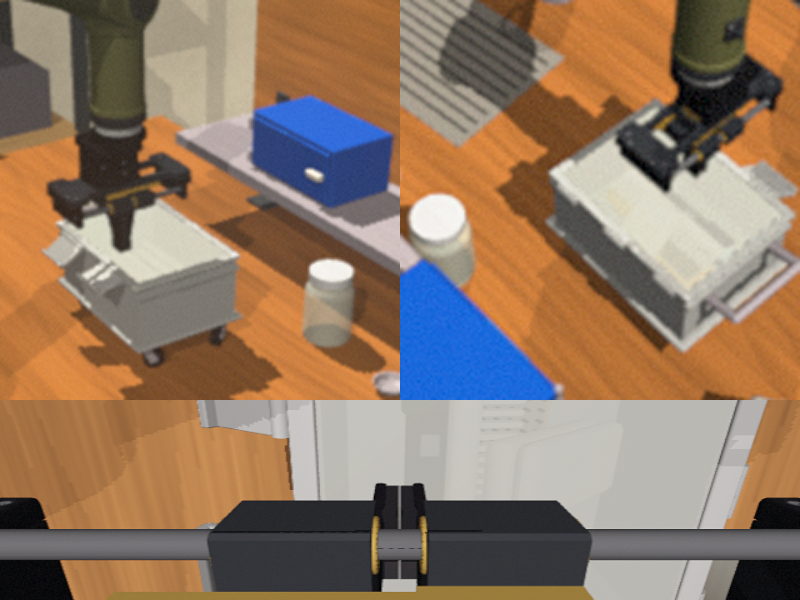

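apply_moves([
  [[0, 0, -2], [0, 0, 0]],
  [[0, 0, -4], [0, 0, 0]],
  [[0, 0, -4], [0, 0, 0]],
  [[0, 0, -4], [0, 0, 0]],
])

```text
time_s: 41.45
tool_pos: [0.5242, 0.1601, 0.1039]
tool_rot: [179.6, -0.1, 89.5]
force: [-3.3, -1.2, 20.5]
grip_width: 0.0004
```

```bash
python3 - <<'E'
from h import *
obs();w=wrist();save(w,'w17.png');c=env.read_camera('scene')
print(find(w,'lid',.142),find(w,'caddy',.142))
for n in ('lid','flap_front','flap_rear'):
    print(n,find(w,n,.139))
# lid frame's lateral edges convergence: rim front corner etc
print(env.regions_of(c,'lid')[0]['rect'])
E
```

```text
t 41.45 pos [0.5242 0.1601 0.1039] rot [ 1.7956e+02 -8.0000e-02  8.9540e+01] F [-3.3 -1.2 20.5] grip 0.0003648171567746125
{'conf': 0.73, 'c': (555, 212), 'size': (202, 136), 'ang': 178.7, 'rect': [147, 9, 635, 411]} {'conf': 0.88, 'c': (555, 214), 'size': (203, 141), 'ang': 178.8, 'rect': [145, 0, 640, 411]}
lid {'conf': 0.73, 'c': (555, 212), 'size': (205, 138), 'ang': 178.7, 'rect': [147, 9, 635, 411]}
flap_front {'conf': 0.77, 'c': (443, 113), 'size': (21, 6), 'ang': 89.2, 'rect': [158, 311, 174, 389]}
flap_rear {'conf': 0.89, 'c': (469, 224), 'size': (57, 33), 'ang': 88.5, 'rect': [151, 91, 234, 221]}Traceback (most recent call last):
  File "<stdin>", line 7, in <module>
IndexError: list index out of range
```

The lid is at a hard stop (20 N, z unchanged), with the tip effectively about 37 mm above the reported TCP. Now the rear flap.

apply_moves([
  [[0, 0, 20], [0, 0, 0]],
  [[0, 0, 60], [0, 0, 0]],
  [[-20, 20, 110], [0, 0, 0]],
  [[-45, 40, 110], [0, 0, 0]],
  [[-71, 58, 110], [0, 0, 0]],
  [[-71, 58, 110], [0, 0, 0]],
])

```text
time_s: 42.45
tool_pos: [0.4468, 0.221, 0.2098]
tool_rot: [179.9, -0.1, 89.9]
force: [1.3, 0.2, 0.5]
grip_width: 0.0006
```

```bash
python3 - <<'E'
from h import *
obs();w=wrist();save(w,'w18.png')
print(find(w,'lid',.142))
for z in(.142,.17): print(z,[find(w,n,z) for n in ('flap_front','flap_rear')])
for a in (0,.1): print(a,proj(w,[[.653-.17*np.cos(a),.161+k,.141+.17*np.sin(a)] for k in (-.114,-.028,.028,.114)]).round().tolist())
for a in (1.2,1.57,2,2.4): print(a,proj(w,[[.480-.04*np.sin(a),.217+k,.139-.04*np.cos(a)] for k in (-.028,.028)]).round().tolist())
E
```

```text
t 42.45 pos [0.4468 0.221  0.2098] rot [ 1.7995e+02 -6.0000e-02  8.9950e+01] F [1.3 0.2 0.5] grip 0.0005717416149343951
{'conf': 0.69, 'c': (550, 212), 'size': (211, 137), 'ang': 178.4, 'rect': [312, 149, 609, 410]}
0.142 [None, {'conf': 0.95, 'c': (464, 226), 'size': (58, 42), 'ang': 86.0, 'rect': [313, 185, 371, 260]}]
0.17 [None, {'conf': 0.95, 'c': (462, 234), 'size': (52, 38), 'ang': 86.0, 'rect': [313, 185, 371, 260]}]
0 [[359.0, 415.0], [362.0, 331.0], [364.0, 268.0], [368.0, 157.0]]
0.1 [[362.0, 430.0], [365.0, 342.0], [368.0, 277.0], [373.0, 160.0]]
1.2 [[313.0, 261.0], [313.0, 194.0]]
1.57 [[310.0, 267.0], [309.0, 198.0]]
2 [[314.0, 276.0], [313.0, 202.0]]
2.4 [[327.0, 283.0], [327.0, 207.0]]
```

View pics/w18.png

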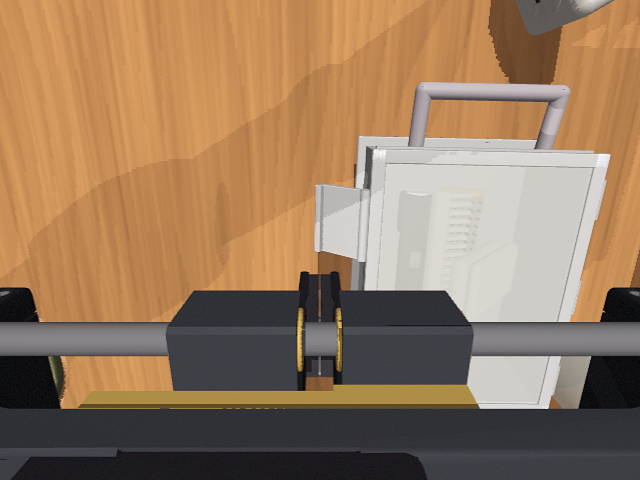

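```bash
python3 - <<'E'
from h import *
w=wrist();obs()
print('lid rear corners',ray(w,[(371,148),(608,154)],.142).round(4))
print('bar outer',ray(w,[(418,86),(569,89)],.130).round(4),'deck',ray(w,[(358,137)],.046).round(3))
print('flap',ray(w,[(316,185),(316,250),(365,190),(362,260)],.139).round(4))
s=env.read_camera('scene')
for n in ('lid','caddy','caddy_bar','lid_edge'):
  r=env.regions_of(s,n);print(n,[(x['rect'],round(x['conf'],2)) for x in r[:1]])
E
```

```text
t 42.8 pos [0.4506 0.2161 0.2084] rot [-1.7996e+02  1.0000e-02  8.9430e+01] F [-0.1  1.2  0.6] grip 1.1070602150596814e-05
lid rear corners [[0.4886 0.2762 0.142 ]
 [0.6569 0.2703 0.142 ]]
bar outer [[0.5221 0.3177 0.13  ]
 [0.6288 0.3146 0.13  ]] deck [[0.489 0.279 0.046]]
flap [[0.4494 0.2497 0.139 ]
 [0.4487 0.1989 0.139 ]
 [0.4855 0.2456 0.139 ]
 [0.4846 0.1902 0.139 ]]
lid [([291.1, 229.3, 387.8, 310.4], 0.62)]
caddy [([288.8, 230.7, 391.4, 332.3], 0.82)]
caddy_bar [([287.2, 227.5, 392.0, 329.2], 0.74)]
lid_edge [([200.9, 179.5, 297.3, 247.6], 0.68)]
```

The rear flap stands straight out (316–365, 185–260), and the lid rect top in the scene view matches a shut lid. Press the rear flap down, then in.

apply_moves([
  [[-1, 3, -40], [0, 0, 0]],
  [[-1, 3, -80], [0, 0, 0]],
  [[-1, 3, -95], [0, 0, 0]],
  [[-1, 3, -110], [0, 0, 0]],
  [[-1, 3, -125], [0, 0, 0]],
  [[-1, 3, -140], [0, 0, 0]],
  [[-1, 3, -153], [0, 0, 0]],
  [[-1, 3, -153], [0, 0, 0]],
])

```text
time_s: 43.85
tool_pos: [0.4476, 0.2193, 0.054]
tool_rot: [-179.8, 0.1, 89.5]
force: [-0.2, -0.2, 0.5]
grip_width: 0.0003
```

apply_moves([
  [[4, 0, 0], [0, 0, 0]],
  [[7, 0, 0], [0, 0, 0]],
  [[9, 0, 0], [0, 0, 0]],
  [[9, 0, 0], [0, 0, 0]],
])

```text
time_s: 44.25
tool_pos: [0.4588, 0.2202, 0.0564]
tool_rot: [179.9, -0.0, 89.5]
force: [0.4, 0.3, -1.2]
grip_width: 0.0005
```

apply_moves([
  [[2, 0, 0], [0, 0, 0]],
  [[3, 0, 0], [0, 0, 0]],
  [[3, 0, 0], [0, 0, 0]],
  [[3, 0, 0], [0, 0, 0]],
])

```text
time_s: 44.65
tool_pos: [0.4611, 0.2201, 0.0559]
tool_rot: [180.0, -0.0, 89.5]
force: [-0.3, 0.2, 0.6]
grip_width: 0.0004
```

apply_moves([
  [[2, 0, 0], [0, 0, 0]],
  [[3, 0, 0], [0, 0, 0]],
  [[3, 0, 0], [0, 0, 0]],
  [[3, 0, 0], [0, 0, 0]],
])

```text
time_s: 45.05
tool_pos: [0.4638, 0.22, 0.0558]
tool_rot: [-180.0, 0.0, 89.5]
force: [-2.1, -0.0, 0.4]
grip_width: 0.0002
```

```bash
python3 - <<'E'
from h import *
import time
F=[]
o=obs();s=env.read_camera('side');o=obs()
for n in ('flap_rear','flap_front'): print([(x['rect'],round(x['conf'],2)) for x in env.regions_of(s,n)[:3]])
for a in (0,.2,.4): print(a,proj(s,[[.480-.04*np.sin(a),.221+k,.139-.04*np.cos(a)] for k in (-.028,.028)]).round(1).tolist())
c=s['image'][185:285,230:330,::-1]; cv2.imwrite('pics/c19.png',cv2.resize(c,(500,500),interpolation=2))
E
```

```text
t 45.05 pos [0.4638 0.22   0.0558] rot [-1.7998e+02  1.0000e-02  8.9550e+01] F [-2.1 -0.   0.4] grip 0.0002313753621442026
t 45.1 pos [0.4638 0.2201 0.0558] rot [-179.99    0.     89.55] F [-0.7  0.3 -0. ] grip 0.00021756953738718068
[([267.7, 212.3, 269.8, 225.5], 0.38)]
[([273.4, 224.4, 292.1, 237.1], 0.68), ([380.7, 218.9, 407.1, 264.4], 0.38)]
0 [[272.1, 225.8], [262.5, 218.0]]
0.2 [[269.7, 226.3], [260.1, 218.5]]
0.4 [[267.3, 226.3], [257.8, 218.5]]
```

apply_moves([
  [[2, 0, 0], [0, 0, 0]],
  [[3, 0, 0], [0, 0, 0]],
  [[3, 0, 0], [0, 0, 0]],
  [[-10, 0, 0], [0, 0, 0]],
  [[-30, 0, 20], [0, 0, 0]],
  [[-30, 0, 65], [0, 0, 0]],
  [[-30, -20, 110], [0, 0, 0]],
  [[-30, -20, 110], [0, 0, 0]],
])

```text
time_s: 46.0
tool_pos: [0.4379, 0.1993, 0.1721]
tool_rot: [179.3, -0.1, 89.4]
force: [0.4, -0.6, -1.1]
grip_width: 0.0009
```

```bash
python3 - <<'E'
from h import *
obs();s=env.read_camera('side')
for n in ('flap_rear','flap_front'): print([(x['rect'],round(x['conf'],2)) for x in env.regions_of(s,n)[:3]])
w=wrist();obs()
for n in ('flap_rear','flap_front'): print(find(w,n,.139),find(w,n,.1))
print(proj(w,[[.480,.221+k,.139] for k in (-.028,.028)]).round(),proj(w,[[.480-.008,.221+k,.1] for k in (-.028,.028)]).round())
E
```

```text
t 46.0 pos [0.4379 0.1993 0.1721] rot [ 1.7932e+02 -1.0000e-01  8.9380e+01] F [ 0.4 -0.6 -1.1] grip 0.0009124513617529731
[([259.4, 205.9, 271.5, 224.8], 0.65)]
[([272.5, 222.1, 293.1, 238.3], 0.75)]
t 46.2 pos [0.4329 0.1998 0.1647] rot [-1.7992e+02  5.0000e-02  8.9550e+01] F [-0.4 -0.3  0.1] grip 0.00023233435311717737
{'conf': 0.9, 'c': (478, 225), 'size': (61, 22), 'ang': 88.1, 'rect': [368, 161, 410, 255]} {'conf': 0.9, 'c': (485, 216), 'size': (71, 26), 'ang': 88.1, 'rect': [368, 161, 410, 255]}
{'conf': 0.43, 'c': (441, 94), 'size': (11, 4), 'ang': 89.9, 'rect': [326, 374, 330, 389]} {'conf': 0.43, 'c': (442, 62), 'size': (12, 5), 'ang': 89.9, 'rect': [326, 374, 330, 389]}
[[389. 257.]
 [393. 171.]] [[369. 238.]
 [371. 164.]]
```

apply_moves([
  [[5, -45, 0], [0, 0, 0]],
  [[15, -90, 0], [0, 0, 0]],
  [[15, -91, -20], [0, 0, 0]],
  [[15, -91, -45], [0, 0, 0]],
  [[15, -91, -65], [0, 0, 0]],
  [[15, -91, -85], [0, 0, 0]],
  [[15, -91, -110], [0, 0, 0]],
  [[15, -91, -110], [0, 0, 0]],
])

```text
time_s: 47.2
tool_pos: [0.4455, 0.1085, 0.0523]
tool_rot: [-179.6, 0.1, 89.6]
force: [-0.4, -0.2, 0.3]
grip_width: 0.0004
```

apply_moves([
  [[4, 0, 0], [0, 0, 0]],
  [[8, 0, 0], [0, 0, 0]],
  [[12, 0, 0], [0, 0, 0]],
  [[14, 0, 0], [0, 0, 0]],
  [[16, 0, 0], [0, 0, 0]],
  [[18, 0, 0], [0, 0, 0]],
  [[18, 0, 0], [0, 0, 0]],
  [[18, 0, 0], [0, 0, 0]],
])

```text
time_s: 48.0
tool_pos: [0.4673, 0.1091, 0.0559]
tool_rot: [180.0, -0.0, 89.5]
force: [-0.5, -0.4, 0.7]
grip_width: 0.0003
```

apply_moves([
  [[1, 0, 0], [0, 0, 0]],
  [[2, 0, 0], [0, 0, 0]],
  [[2, 0, 0], [0, 0, 0]],
])

```text
time_s: 48.3
tool_pos: [0.4689, 0.109, 0.0558]
tool_rot: [-180.0, 0.0, 89.5]
force: [-1.0, -0.1, 2.7]
grip_width: 0.001
```

apply_moves([
  [[-15, 0, 0], [0, 0, 0]],
  [[-40, 0, 20], [0, 0, 0]],
  [[-40, 0, 65], [0, 0, 0]],
  [[-40, 0, 110], [0, 0, 0]],
  [[-10, 20, 150], [0, 0, 0]],
  [[30, 40, 190], [0, 0, 0]],
  [[70, 60, 220], [0, 0, 0]],
  [[100, 60, 250], [0, 0, 0]],
])

```text
time_s: 49.1
tool_pos: [0.5634, 0.1707, 0.3008]
tool_rot: [179.9, -0.1, 89.7]
force: [-0.7, 0.6, 1.0]
grip_width: 0.0008
```

apply_moves([
  [[0, 0, 20], [0, 0, 0]],
  [[0, 0, 20], [0, 0, 0]],
  [[0, 0, 20], [0, 0, 0]],
  [[0, 0, 20], [0, 0, 0]],
])

```text
time_s: 49.5
tool_pos: [0.5613, 0.1678, 0.3183]
tool_rot: [-179.9, 0.1, 89.6]
force: [0.0, 0.8, -0.5]
grip_width: 0.0005
```

```bash
python3 - <<'E'
from h import *
o=obs();w=wrist();save(w,'w20.png');s=env.read_camera('side');c=env.read_camera('scene')
for p in (w,s):
  for n in ('flap_rear','flap_front','lid'): print(n,[(x['rect'],round(x['conf'],2)) for x in env.regions_of(p,n)[:2]])
print(find(w,'lid',.142)); print('lid scene',[(x['rect'],round(x['conf'],2)) for x in env.regions_of(c,'lid')[:2]])
cv2.imwrite('pics/c20.png',np.vstack([np.hstack([cv2.resize(s['image'][170:290,240:360,::-1],(400,400),interpolation=2),cv2.resize(c['image'][210:350,270:410,::-1],(400,400),interpolation=2)]),cv2.resize(w['image'][0:320,240:480,::-1],(150,200))@np.eye(3).astype(np.uint8) if 0 else cv2.resize(w['image'][0:300,:,::-1],(800,200))]))
E
```

```text
t 49.5 pos [0.5613 0.1678 0.3183] rot [-1.7991e+02  6.0000e-02  8.9560e+01] F [ 0.   0.8 -0.5] grip 0.000492549203202908
flap_rear [([239.7, 119.1, 249.2, 175.8], 0.91), ([238.7, 82.9, 420.0, 291.9], 0.3)]
flap_front [([245.4, 214.6, 253.6, 277.0], 0.86)]
lid [([242.7, 214.0, 254.8, 275.2], 0.67)]
flap_rear [([260.9, 206.6, 272.0, 223.8], 0.53)]
flap_front [([285.1, 221.0, 294.6, 242.0], 0.76)]
lid [([262.0, 188.2, 350.0, 242.8], 0.71)]
{'conf': 0.67, 'c': (487, 117), 'size': (68, 8), 'ang': 91.3, 'rect': [242, 214, 254, 275]}
lid scene [([292.3, 230.4, 386.5, 311.1], 0.79)]
```

View pics/c20.png

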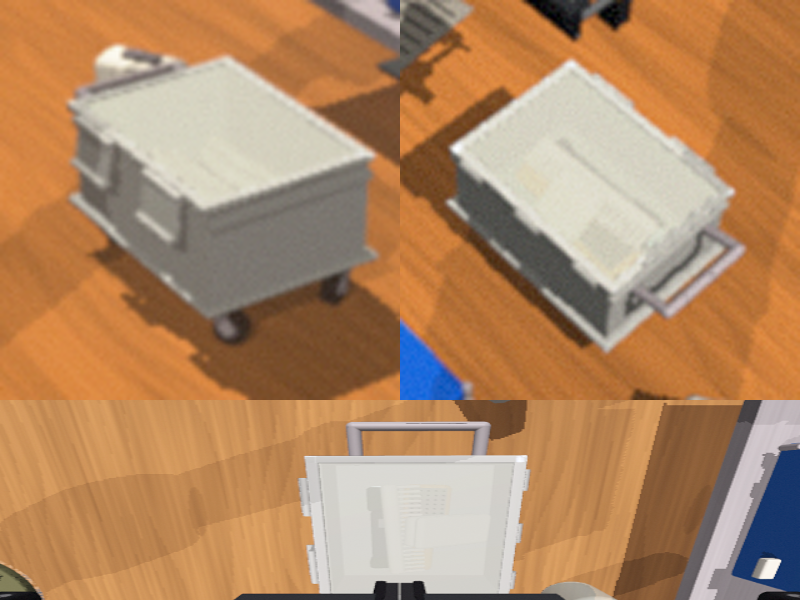

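The lid is shut and both flaps hang against the wall. I'll check the flap angles and the caddy pose numerically, since the picture budget is used up.

```bash
python3 - <<'E'
from h import *
o=obs();w=wrist();obs()
L=ray(w,[(244,85.5),(421.6,84)],.142);print('lid rear',L.round(4),'bar',ray(w,[(278,37.5),(392,37.5)],.124).round(4))
X=np.array([-.02,-1.]);X/=np.linalg.norm(X);Y=np.array([-X[1],X[0]])
c=L[0,:2]+X*.114+Y*.087; print('c',c)
for a in (0,.1,.2,.3,.4):
  for n,k in (('rear',-.056),('front',.056)):
    P=[np.r_[c+X*(k+d)+Y*(-.0925-.04*np.sin(a)),.139-.04*np.cos(a)] for d in(-.028,.028)]
    Q=[np.r_[c+X*(k+d)+Y*(-.0925),.139] for d in(-.028,.028)]
    print(a,n,proj(w,P).round(1).tolist(),proj(w,Q).round(1).tolist() if a==0 else '')
for n in ('flap_rear','flap_front'):
  m=env.regions_of(w,n)[0]['region'];
  for v in np.unique(np.nonzero(m)[0])[::10]: u=np.nonzero(m[v])[0];print(n,v,u.min(),u.max())
E
```

```text
t 50.05 pos [0.5624 0.168  0.3197] rot [179.99   0.    89.54] F [-0.5 -0.   0.3] grip 0.00034586771093211366
t 50.1 pos [0.5624 0.168  0.3197] rot [180.     0.    89.54] F [-0.2  0.1  0.2] grip 0.0003942168480153735
lid rear [[0.4921 0.2796 0.142 ]
 [0.6619 0.2795 0.142 ]] bar [[0.5245 0.3241 0.124 ]
 [0.6349 0.3232 0.124 ]]
c [0.57681371 0.16384008]
0 rear [[248.0, 118.3], [250.2, 169.9]] [[240.5, 118.2], [243.2, 175.0]]
0 front [[252.2, 217.5], [254.1, 261.7]] [[245.8, 227.0], [248.1, 275.0]]
0.1 rear [[244.3, 118.3], [246.7, 169.9]] 
0.1 front [[248.8, 217.5], [250.8, 261.8]] 
0.2 rear [[240.6, 118.3], [243.1, 169.9]] 
0.2 front [[245.4, 217.6], [247.5, 261.9]] 
0.3 rear [[236.8, 118.2], [239.5, 170.0]] 
0.3 front [[241.9, 217.8], [244.2, 262.2]] 
0.4 rear [[233.1, 118.2], [235.9, 170.1]] 
0.4 front [[238.5, 218.1], [240.9, 262.6]] 
flap_rear 117 239 242
flap_rear 127 238 243
flap_rear 137 239 245
flap_rear 147 239 246
flap_rear 157 239 247
flap_rear 167 241 248
flap_front 217 246 249
flap_front 227 245 251
flap_front 237 245 252
flap_front 247 246 252
flap_front 257 247 252
flap_front 267 248 253
```

apply_moves([
  [[2, 20, 0], [0, 0, 0.14]],
  [[4, 40, 0], [0, 0, 0.28]],
  [[6, 60, 0], [0, 0, 0.42]],
  [[8, 80, 0], [0, 0, 0.56]],
  [[10, 100, 0], [0, 0, 0.7]],
  [[12, 120, 0], [0, 0, 0.84]],
  [[14, 140, 0], [0, 0, 0.98]],
  [[17, 153, 0], [0, 0, 1.12]],
], hand=32)

```text
time_s: 51.0
tool_pos: [0.5789, 0.3229, 0.3195]
tool_rot: [180.0, -0.0, 154.1]
force: [-0.8, 0.4, -0.6]
grip_width: 0.0321
```

apply_moves([
  [[0, 0, -30], [0, 0, 0.14]],
  [[0, 0, -60], [0, 0, 0.28]],
  [[0, 0, -90], [0, 0, 0.42]],
  [[0, 0, -110], [0, 0, 0.452]],
  [[0, 0, -120], [0, 0, 0.452]],
  [[0, 0, -120], [0, 0, 0.452]],
  [[0, 0, -120], [0, 0, 0.452]],
])

```text
time_s: 51.7
tool_pos: [0.5799, 0.3214, 0.2008]
tool_rot: [179.9, 0.1, 179.6]
force: [-0.3, 0.2, 0.6]
grip_width: 0.0318
```

```bash
python3 - <<'E'
from h import *
o=obs();w=wrist();obs();save(w,'w21.png')
# expected bar in image, and profile across it
for y in (.30,.315,.321,.327,.34): print(y,proj(w,[[x,y,.124] for x in (.535,.555)]).round(1).tolist())
g=w['image'].astype(int)
for x in (.535,.55):
    ys=np.arange(.270,.350,.002); uv=proj(w,[[x,y,.130] for y in ys]).round().astype(int)
    print(x,[(round(y,3),g[v,u].tolist()) for y,(u,v) in zip(ys,uv) if 0<=u<640 and 0<=v<480])
E
```

```text
t 51.7 pos [0.5799 0.3214 0.2008] rot [1.7995e+02 7.0000e-02 1.7956e+02] F [-0.3  0.2  0.6] grip 0.03179193859381637
t 51.75 pos [0.5801 0.3217 0.2013] rot [1.7992e+02 1.2000e-01 1.7958e+02] F [ 0.1  0.5 -0.2] grip 0.03203254119519262
0.3 [[290.4, 167.9], [291.2, 194.4]]
0.315 [[310.5, 167.8], [310.9, 194.2]]
0.321 [[318.6, 167.7], [318.8, 194.1]]
0.327 [[326.6, 167.6], [326.7, 194.1]]
0.34 [[344.1, 167.5], [343.7, 193.9]]
0.535 [(np.float64(0.27), [206, 203, 201]), (np.float64(0.272), [206, 204, 202]), (np.float64(0.274), [207, 204, 204]), (np.float64(0.276), [208, 207, 204]), (np.float64(0.278), [207, 205, 203]), (np.float64(0.28), [181, 178, 177]), (np.float64(0.282), [203, 199, 198]), (np.float64(0.284), [144, 141, 140]), (np.float64(0.286), [109, 107, 107]), (np.float64(0.288), [193, 191, 190]), (np.float64(0.29), [207, 206, 203]), (np.float64(0.292), [209, 206, 205]), (np.float64(0.294), [192, 187, 185]), (np.float64(0.296), [194, 137, 81]), (np.float64(0.298), [193, 137, 83]), (np.float64(0.3), [195, 137, 82]), (np.float64(0.302), [195, 138, 84]), (np.float64(0.304), [195, 137
[... 1616 characters left out ...]
.float64(0.312), [201, 144, 87]), (np.float64(0.314), [195, 138, 82]), (np.float64(0.316), [124, 96, 79]), (np.float64(0.318), [142, 133, 138]), (np.float64(0.32), [174, 165, 169]), (np.float64(0.322), [199, 190, 195]), (np.float64(0.324), [213, 204, 209]), (np.float64(0.326), [206, 197, 201]), (np.float64(0.328), [187, 135, 91]), (np.float64(0.33), [193, 137, 82]), (np.float64(0.332), [194, 137, 83]), (np.float64(0.334), [195, 137, 81]), (np.float64(0.336), [195, 138, 86]), (np.float64(0.338), [196, 139, 86]), (np.float64(0.34), [197, 141, 85]), (np.float64(0.342), [197, 138, 84]), (np.float64(0.344), [196, 140, 84]), (np.float64(0.346), [197, 141, 86]), (np.float64(0.348), [201, 145, 89])]
```

The bar is centred directly under the tool (y 0.316–0.328). Descend and pinch.

apply_moves([
  [[0, 0, -40], [0, 0, 0]],
  [[0, 0, -75], [0, 0, 0]],
  [[0, 0, -105], [0, 0, 0]],
  [[0, 0, -125], [0, 0, 0]],
  [[0, 0, -132], [0, 0, 0]],
  [[0, 0, -132], [0, 0, 0]],
])

```text
time_s: 52.35
tool_pos: [0.5796, 0.3212, 0.0679]
tool_rot: [180.0, 0.0, 179.6]
force: [0.5, 0.0, 0.9]
grip_width: 0.0323
```

apply_moves([
  [[0, 0, 0], [0, 0, 0]],
  [[0, 0, 0], [0, 0, 0]],
  [[0, 0, 0], [0, 0, 0]],
  [[0, 0, 0], [0, 0, 0]],
  [[0, 0, 0], [0, 0, 0]],
  [[0, 0, 0], [0, 0, 0]],
], hand=0, squeeze=40)

```text
time_s: 52.95
tool_pos: [0.58, 0.3216, 0.0687]
tool_rot: [179.9, 0.1, 179.6]
force: [0.6, -0.2, 4.3]
grip_width: 0.0112
```

apply_moves([
  [[0, -5, 0], [0, 0, 0]],
  [[0, -15, 0], [0, 0, 0]],
  [[0, -25, 0], [0, 0, 0]],
  [[0, -35, 0], [0, 0, 0]],
  [[0, -45, 0], [0, 0, 0]],
  [[0, -55, 0], [0, 0, 0]],
  [[0, -65, 0], [0, 0, 0]],
  [[0, -75, 0], [0, 0, 0]],
])

```text
time_s: 53.75
tool_pos: [0.5797, 0.2471, 0.0688]
tool_rot: [179.8, 0.1, 179.6]
force: [0.5, 4.2, 6.4]
grip_width: 0.0106
```

apply_moves([
  [[0, -10, 0], [0, 0, 0]],
  [[0, -20, 0], [0, 0, 0]],
  [[0, -30, 0], [0, 0, 0]],
  [[0, -40, 0], [0, 0, 0]],
  [[0, -50, 0], [0, 0, 0]],
  [[0, -60, 0], [0, 0, 0]],
  [[0, -70, 0], [0, 0, 0]],
  [[0, -75, 0], [0, 0, 0]],
])

```text
time_s: 54.55
tool_pos: [0.58, 0.1705, 0.0687]
tool_rot: [179.9, 0.1, 179.6]
force: [1.1, 2.9, 6.4]
grip_width: 0.0109
```

```bash
python3 - <<'E'
from h import *
o=obs();s=env.read_camera('side');c=env.read_camera('scene')
for p in (s,c):
  for n in ('castor_fl_axle','castor_fr_axle','castor_rl_axle','castor_rr_axle'): print(n,[(x['rect'],round(x['conf'],2)) for x in env.regions_of(p,n)[:3]])
# expected trailing
b=o['tool_pos'];cx,cy=b[0],b[1]-.155
P=[[cx+yy,cy-xx,.015] for xx in(.08,-.11) for yy in(.066,-.066)]
print('expected fl fr rl rr side',proj(s,P).round().tolist(),'scene',proj(c,P).round().tolist())
print(find(c,'lid',.142),find(s,'lid',.142),find(s,'caddy',.142))
E
```

```text
t 54.55 pos [0.58   0.1705 0.0687] rot [1.7994e+02 9.0000e-02 1.7956e+02] F [1.1 2.9 6.4] grip 0.01090041707938109
castor_fl_axle []
castor_fr_axle []
castor_rl_axle [([330.7, 290.3, 335.7, 295.4], 0.42)]
castor_rr_axle []
castor_fl_axle []
castor_fr_axle [([233.1, 269.7, 260.7, 307.2], 0.71)]
castor_rl_axle []
castor_rr_axle [([252.2, 204.7, 345.4, 302.4], 0.28)]
expected fl fr rl rr side [[372.0, 274.0], [333.0, 289.0], [333.0, 244.0], [295.0, 257.0]] scene [[267.0, 262.0], [298.0, 240.0], [308.0, 299.0], [338.0, 275.0]]
{'conf': 0.64, 'c': (569, 12), 'size': (232, 179), 'ang': 88.3, 'rect': [257, 203, 324, 277]} {'conf': 0.93, 'c': (546, 4), 'size': (249, 224), 'ang': 90.6, 'rect': [286, 207, 384, 269]} {'conf': 0.7, 'c': (523, -41), 'size': (376, 266), 'ang': 89.8, 'rect': [286, 205, 384, 296]}
```

The front-right castor shows where a trailing one should be, (333,292) against the expected (333,289). Now steer: bar to (0.528,−0.055) with +0.11 rad, then straight on.

apply_moves([
  [[-2, -9, 1], [0, 0, 0.004]],
  [[-4, -18, 1], [0, 0, 0.008]],
  [[-6, -28, 1], [0, 0, 0.013]],
  [[-8, -37, 1], [0, 0, 0.018]],
  [[-10, -47, 1], [0, 0, 0.023]],
  [[-12, -56, 1], [0, 0, 0.028]],
  [[-15, -66, 1], [0, 0, 0.033]],
  [[-17, -75, 1], [0, 0, 0.037]],
])

```text
time_s: 56.0
tool_pos: [0.5622, 0.0951, 0.0688]
tool_rot: [-180.0, 0.0, -178.3]
force: [2.1, 2.8, 4.4]
grip_width: 0.0105
```

apply_moves([
  [[-2, -9, 0], [0, 0, 0.005]],
  [[-4, -18, 0], [0, 0, 0.01]],
  [[-6, -28, 0], [0, 0, 0.015]],
  [[-9, -37, 0], [0, 0, 0.02]],
  [[-11, -47, 0], [0, 0, 0.025]],
  [[-13, -56, 0], [0, 0, 0.03]],
  [[-16, -66, 0], [0, 0, 0.034]],
  [[-18, -75, 0], [0, 0, 0.037]],
])

```text
time_s: 56.8
tool_pos: [0.5441, 0.0201, 0.0688]
tool_rot: [-180.0, 0.0, -176.1]
force: [0.8, 4.4, 5.7]
grip_width: 0.0107
```

apply_moves([
  [[-2, -9, 0], [0, 0, 0.005]],
  [[-4, -18, 0], [0, 0, 0.01]],
  [[-6, -28, 0], [0, 0, 0.015]],
  [[-9, -37, 0], [0, 0, 0.02]],
  [[-11, -47, 0], [0, 0, 0.025]],
  [[-13, -56, 0], [0, 0, 0.03]],
  [[-15, -66, 0], [0, 0, 0.034]],
  [[-17, -75, 0], [0, 0, 0.037]],
])

```text
time_s: 57.6
tool_pos: [0.5267, -0.0547, 0.0687]
tool_rot: [180.0, -0.0, -174.0]
force: [1.8, 3.6, 5.9]
grip_width: 0.0108
```

```bash
python3 - <<'E'
from h import *
o=obs();print(o['qpos']);w=wrist();save(w,'w22.png');s=env.read_camera('side');c=env.read_camera('scene')
print(find(c,'lid',.142),find(s,'lid',.142),find(w,'lid',.142),find(c,'mat',0),find(s,'mat',0))
for p in(s,c):
  r=env.regions_of(p,'lid'); print(r and (r[0]['rect'],r[0]['conf']))
E
```

```text
t 57.6 pos [ 0.5267 -0.0547  0.0687] rot [ 1.7999e+02 -4.0000e-02 -1.7402e+02] F [1.8 3.6 5.9] grip 0.010822590341433251
[ 32.01684903  11.36077845 -31.77200359 107.33819068   6.66440605
  63.16884022  93.70835597]
{'conf': 0.94, 'c': (534, -214), 'size': (231, 175), 'ang': 97.1, 'rect': [220, 161, 283, 223]} {'conf': 0.7, 'c': (511, -218), 'size': (236, 229), 'ang': 96.1, 'rect': [323, 242, 436, 319]} {'conf': 0.63, 'c': (485, -141), 'size': (93, 80), 'ang': 7.2, 'rect': [1, 59, 214, 411]} {'conf': 0.57, 'c': (632, -288), 'size': (274, 81), 'ang': 85.4, 'rect': [200, 196, 256, 247]} {'conf': 0.8, 'c': (552, -290), 'size': (273, 214), 'ang': 95.3, 'rect': [329, 315, 458, 383]}
([323.5, 242.9, 436.5, 319.4], 0.7)
([220.1, 161.4, 283.9, 223.1], 0.94)
```

apply_moves([
  [[1, -10, 0], [0, 0, 0]],
  [[2, -20, 0], [0, 0, 0]],
  [[3, -30, 0], [0, 0, 0]],
  [[4, -40, 0], [0, 0, 0]],
  [[6, -50, 0], [0, 0, 0]],
  [[7, -60, 0], [0, 0, 0]],
  [[8, -70, 0], [0, 0, 0]],
  [[9, -76, 0], [0, 0, 0]],
])

```text
time_s: 58.9
tool_pos: [0.5342, -0.1315, 0.0686]
tool_rot: [180.0, -0.2, -174.2]
force: [-2.2, 3.3, 8.7]
grip_width: 0.0105
```

apply_moves([
  [[0, -2, 0], [0, 0, 0]],
  [[0, -4, 0], [0, 0, 0]],
  [[0, -4, 0], [0, 0, 0]],
  [[0, -4, 0], [0, 0, 0]],
])

```text
time_s: 59.3
tool_pos: [0.5344, -0.1356, 0.0687]
tool_rot: [-180.0, -0.2, -174.2]
force: [-0.9, 2.3, 7.2]
grip_width: 0.0108
```

```bash
cat > fit.py <<'E'
from h import *
from scipy.optimize import minimize
def model(c,th):
    X=np.array([np.cos(th),np.sin(th)]);Y=np.array([-X[1],X[0]])
    P=[]
    for a,b,z in [(.114,.0868,.142),(.114,-.088,.142),(-.114,.0868,.142),(-.114,-.088,.142)]: P.append(np.r_[c+X*a+Y*b,z])
    return np.array(P)
def fit(p,x0):
    r=env.regions_of(p,'lid')
    if not r: return None
    m=r[0]['region'].astype(np.uint8)
    M=cv2.resize(m,None,fx=8,fy=8,interpolation=cv2.INTER_LINEAR)
    def cost(x):
        uv=(proj(p,model(x[:2]/1000,np.radians(x[2])))+.5)*8
        h=cv2.convexHull(uv.astype(np.float32)).astype(np.int32)
        q=np.zeros_like(M);cv2.fillConvexPoly(q,h,1)
        return -np.count_nonzero(q&M)/np.count_nonzero(q|M)
    s=minimize(cost,x0,method='Nelder-Mead',options=dict(initial_simplex=np.array(x0)+np.array([[0,0,0],[8,0,0],[0,8,0],[0,0,5]]),maxiter=120))
    return s.x.round(1),round(-s.fun,3)
def fitmat(p):
    pass
E
python3 - <<'E'
from fit import *
o=obs()
for n in('scene','side'):
    p=env.read_camera(n);print(n,fit(p,[552,-289,-84]))
E
```

```text
t 59.3 pos [ 0.5344 -0.1356  0.0687] rot [-179.98   -0.19 -174.17] F [-0.9  2.3  7.2] grip 0.010826416329832915
scene (array([ 538.7, -294. ,  -84.6]), np.float64(0.668))
side (array([ 538.9, -294.9,  -85.4]), np.float64(0.844))
```

Release, rise and measure properly from above.

apply_moves([
  [[0, 0, 0], [0, 0, 0]],
  [[0, 0, 0], [0, 0, 0]],
  [[0, 0, 0], [0, 0, 0]],
  [[0, 0, 0], [0, 0, 0]],
  [[0, 0, 0], [0, 0, 0]],
  [[0, 0, 20], [0, 0, 0]],
  [[0, 0, 60], [0, 0, 0]],
  [[0, 0, 100], [0, 0, 0]],
], hand=32)

```text
time_s: 60.3
tool_pos: [0.5354, -0.1338, 0.169]
tool_rot: [179.9, -0.1, -174.0]
force: [0.3, -0.6, -0.2]
grip_width: 0.0314
```

apply_moves([
  [[0, 20, 40], [0, 0, -0.14]],
  [[0, 50, 80], [0, 0, -0.28]],
  [[0, 90, 120], [0, 0, -0.42]],
  [[0, 130, 150], [0, 0, -0.56]],
  [[0, 130, 180], [0, 0, -0.7]],
  [[0, 130, 200], [0, 0, -0.84]],
  [[0, 130, 200], [0, 0, -0.98]],
  [[0, 130, 200], [0, 0, -1.12]],
])

```text
time_s: 61.1
tool_pos: [0.5367, -0.0038, 0.3695]
tool_rot: [179.9, 0.1, 121.5]
force: [-0.1, 0.1, 0.2]
grip_width: 0.0321
```

```bash
python3 - <<'E'
from fit import *
o=obs()
for n in('scene','side'):
    p=env.read_camera(n);print(n,fit(p,[552,-289,-84]),find(p,'mat',0),find(p,'lid',.142))
E
```

```text
t 61.1 pos [ 0.5367 -0.0038  0.3695] rot [1.7994e+02 6.0000e-02 1.2150e+02] F [-0.1  0.1  0.2] grip 0.0321177158604023
scene (array([ 538.1, -291.6,  -85.5]), np.float64(0.953)) None {'conf': 0.61, 'c': (537, -293), 'size': (237, 182), 'ang': 95.0, 'rect': [204, 150, 290, 211]}
side (array([ 538.4, -293.9,  -85.1]), np.float64(0.844)) {'conf': 0.92, 'c': (550, -291), 'size': (270, 208), 'ang': 96.3, 'rect': [332, 320, 456, 385]} {'conf': 0.96, 'c': (514, -296), 'size': (235, 227), 'ang': 94.8, 'rect': [341, 255, 462, 340]}
```

apply_moves([
  [[2, -45, 0], [0, 0, -0.14]],
  [[4, -90, 0], [0, 0, -0.28]],
  [[6, -135, 0], [0, 0, -0.42]],
  [[8, -180, 0], [0, 0, -0.55]],
  [[10, -225, 0], [0, 0, -0.55]],
  [[12, -270, 0], [0, 0, -0.55]],
  [[13, -310, 0], [0, 0, -0.55]],
  [[13, -326, 0], [0, 0, -0.55]],
])

```text
time_s: 62.3
tool_pos: [0.5477, -0.3354, 0.3672]
tool_rot: [-179.9, 0.1, 90.0]
force: [0.1, -0.2, -1.0]
grip_width: 0.0318
```

apply_moves([
  [[0, 0, 0], [0, 0, 0]],
  [[0, 0, 0], [0, 0, 0]],
  [[0, 0, 0], [0, 0, 0]],
])

```text
time_s: 62.6
tool_pos: [0.5503, -0.3272, 0.3693]
tool_rot: [179.9, -0.0, 90.5]
force: [-0.1, -0.1, -0.2]
grip_width: 0.0322
```

```bash
python3 - <<'E'
from fit import *
o=obs();p=wrist();save(p,'w23.png');obs()
print(fit(p,[545,-290,-85]),find(p,'lid',.142),find(p,'mat',0),find(p,'caddy',.142))
for n in ('flap_rear','flap_front'): print(n,find(p,n,.139))
# bar location by colour profile
g=p['image'].astype(int)
for x in (.515,.535,.555):
    ys=np.arange(-.17,-.10,.002); uv=proj(p,[[x,y,.13] for y in ys]).round().astype(int)
    wood=[g[v,u,0]-g[v,u,2]>40 if 0<=v<480 else True for u,v in uv]; print(x,[round(y,3) for y,k in zip(ys,wood) if not k])
ys=[-.2,-.23,-.26]
for y in ys:
    xs=np.arange(.42,.68,.002);uv=proj(p,[[x,y,.142] for x in xs]).round().astype(int)
    print(y,[(round(x,3),int(g[v,u].sum()//3),int(g[v,u,0]-g[v,u,2])) for x,(u,v) in zip(xs,uv) if x<.47 or x>.62])
E
```

```text
t 62.6 pos [ 0.5503 -0.3272  0.3693] rot [ 1.7994e+02 -4.0000e-02  9.0510e+01] F [-0.1 -0.1 -0.2] grip 0.032155622295798963
t 62.65 pos [ 0.5502 -0.3273  0.3695] rot [ 1.7993e+02 -2.0000e-02  9.0510e+01] F [-0.9 -0.5  1.2] grip 0.03221298785199591
(array([ 541.5, -290.9,  -84.9]), np.float64(0.976)) {'conf': 0.93, 'c': (540, -291), 'size': (230, 177), 'ang': 94.8, 'rect': [224, 40, 389, 259]} {'conf': 0.79, 'c': (663, -348), 'size': (65, 11), 'ang': 93.9, 'rect': [385, 44, 398, 222]} {'conf': 0.73, 'c': (541, -270), 'size': (271, 181), 'ang': 94.9, 'rect': [218, 2, 392, 260]}
flap_rear {'conf': 0.56, 'c': (450, -243), 'size': (55, 7), 'ang': 94.8, 'rect': [221, 88, 234, 143]}
flap_front {'conf': 0.52, 'c': (460, -352), 'size': (58, 7), 'ang': 94.6, 'rect': [237, 183, 249, 232]}
0.515 [np.float64(-0.144), np.float64(-0.142), np.float64(-0.14), np.float64(-0.138), np.float64(-0.136), np.float64(-0.134)]
0.535 [np.float64(-0.142), np.float64(-0.14), np.float64(-0.138), np.float64(-0.136), np.float64(-0.134), np.float64(-0.132)]
0.555 [np.float64(-0.14), np.float64(-0.138), np.float64(-0
[... 4472 characters left out ...]
at64(0.636), 137, 109), (np.float64(0.638), 138, 110), (np.float64(0.64), 138, 109), (np.float64(0.642), 135, 108), (np.float64(0.644), 130, 108), (np.float64(0.646), 130, 107), (np.float64(0.648), 129, 107), (np.float64(0.65), 136, 109), (np.float64(0.652), 136, 109), (np.float64(0.654), 138, 109), (np.float64(0.656), 135, 112), (np.float64(0.658), 133, 109), (np.float64(0.66), 143, 113), (np.float64(0.662), 139, 112), (np.float64(0.664), 139, 112), (np.float64(0.666), 143, 114), (np.float64(0.668), 140, 113), (np.float64(0.67), 136, 109), (np.float64(0.672), 132, 107), (np.float64(0.674), 132, 106), (np.float64(0.676), 140, 113), (np.float64(0.678), 142, 113), (np.float64(0.68), 144, 112)]
```

From above the caddy stands at (541, −291) heading −84.9°, against the mat at (552, −290) and −84°, so about 10–12 mm off sideways. I'll nudge it with a closed finger on the lid edge between the flaps.

apply_moves([
  [[-40, 10, 0], [0, 0, 0]],
  [[-80, 20, -10], [0, 0, 0.05]],
  [[-124, 29, -40], [0, 0, 0.09]],
  [[-124, 29, -90], [0, 0, 0.09]],
  [[-124, 29, -140], [0, 0, 0.09]],
  [[-124, 29, -190], [0, 0, 0.09]],
  [[-124, 29, -240], [0, 0, 0.09]],
  [[-124, 29, -290], [0, 0, 0.09]],
], hand=0)

```text
time_s: 63.75
tool_pos: [0.4253, -0.301, 0.0796]
tool_rot: [179.9, 0.1, 95.4]
force: [-0.3, -0.0, 0.4]
grip_width: 0.0006
```

apply_moves([
  [[0, 0, -22], [0, 0, 0]],
  [[4, 0, -22], [0, 0, 0]],
  [[8, 0, -22], [0, 0, 0]],
  [[12, 0, -22], [0, 0, 0]],
  [[14, 0, -22], [0, 0, 0]],
  [[15, 0, -22], [0, 0, 0]],
  [[15, 0, -22], [0, 0, 0]],
])

```text
time_s: 64.45
tool_pos: [0.441, -0.3012, 0.0598]
tool_rot: [179.9, 0.1, 95.5]
force: [-0.4, -0.2, -0.6]
grip_width: 0.0003
```

apply_moves([
  [[2, 0, 0], [0, 0, 0]],
  [[4, 0, 0], [0, 0, 0]],
  [[5, 0, 0], [0, 0, 0]],
  [[6, 0, 0], [0, 0, 0]],
  [[7, 0, 0], [0, 0, 0]],
  [[7, 0, 0], [0, 0, 0]],
])

```text
time_s: 65.05
tool_pos: [0.4476, -0.3009, 0.059]
tool_rot: [180.0, 0.0, 95.5]
force: [-0.7, -0.0, 1.0]
grip_width: 0.0005
```

apply_moves([
  [[1, 0, 0], [0, 0, 0]],
  [[2, 0, 0], [0, 0, 0]],
  [[3, 0, 0], [0, 0, 0]],
  [[4, 0, 0], [0, 0, 0]],
  [[5, 0, 0], [0, 0, 0]],
  [[5, 0, 0], [0, 0, 0]],
])

```text
time_s: 65.65
tool_pos: [0.4526, -0.3008, 0.0589]
tool_rot: [180.0, -0.0, 95.5]
force: [-1.3, -0.2, 1.0]
grip_width: 0.0003
```

```bash
python3 - <<'E'
from fit import *
o=obs();p=env.read_camera('scene');print(fit(p,[545,-290,-85]));p=env.read_camera('side');print(fit(p,[545,-290,-85]))
E
```

```text
t 65.65 pos [ 0.4526 -0.3008  0.0589] rot [179.99  -0.    95.46] F [-1.3 -0.2  1. ] grip 0.0002531884733571364
(array([ 547.1, -290.8,  -83.5]), np.float64(0.843))
(array([ 551. , -295.6,  -85.5]), np.float64(0.527))
```

apply_moves([
  [[-10, 0, 0], [0, 0, 0]],
  [[-30, 0, 20], [0, 0, 0]],
  [[-30, 0, 70], [0, 0, 0]],
  [[-30, 0, 120], [0, 0, 0]],
  [[-20, 0, 170], [0, 0, 0]],
  [[20, -10, 220], [0, 0, -0.05]],
  [[60, -20, 270], [0, 0, -0.09]],
  [[97, -26, 310], [0, 0, -0.09]],
])

```text
time_s: 66.65
tool_pos: [0.5264, -0.3236, 0.3453]
tool_rot: [179.9, 0.1, 90.1]
force: [0.3, 0.5, 0.5]
grip_width: 0.0003
```

apply_moves([
  [[0, 0, 0], [0, 0, 0]],
  [[0, 0, 0], [0, 0, 0]],
  [[0, 0, 0], [0, 0, 0]],
  [[0, 0, 0], [0, 0, 0]],
])

```text
time_s: 67.05
tool_pos: [0.5247, -0.3225, 0.3415]
tool_rot: [-179.9, -0.0, 90.2]
force: [0.4, -0.2, -0.6]
grip_width: 0.0005
```

```bash
python3 - <<'E'
from fit import *
o=obs();p=wrist();save(p,'w24.png');obs()
print(fit(p,[545,-290,-85]),find(p,'mat',0),[(n,find(p,n,.139)) for n in('flap_rear','flap_front')])
r=env.regions_of(p,'mat')
if r:
  for y in(-.25,-.28,-.31,-.34):
    u,v=proj(p,[[.655,y,0]])[0].round().astype(int); us=np.nonzero(r[0]['region'][v])[0]
    if len(us): print(y,ray(p,[(us.max()+.5,v)],0).round(4))
for n in('scene','side'):
  p=env.read_camera(n);print(n,fit(p,[550,-290,-85]),find(p,'mat',0))
E
```

```text
t 67.05 pos [ 0.5247 -0.3225  0.3415] rot [-1.7986e+02 -3.0000e-02  9.0230e+01] F [ 0.4 -0.2 -0.6] grip 0.0005023206049570631
t 67.1 pos [ 0.5249 -0.3226  0.3418] rot [-1.7989e+02 -2.0000e-02  9.0240e+01] F [-0.7 -0.7  0.5] grip 0.00037028662585387496
(array([ 549.9, -289.8,  -84.3]), np.float64(0.974)) None [('flap_rear', {'conf': 0.66, 'c': (457, -243), 'size': (56, 9), 'ang': 95.4, 'rect': [246, 91, 264, 150]}), ('flap_front', {'conf': 0.66, 'c': (468, -351), 'size': (64, 10), 'ang': 93.7, 'rect': [262, 186, 275, 244]})]
scene (array([ 547.5, -290.1,  -84.7]), np.float64(0.965)) {'conf': 0.73, 'c': (551, -292), 'size': (273, 207), 'ang': 97.1, 'rect': [199, 204, 293, 246]}
side (array([ 547.2, -294. ,  -84.1]), np.float64(0.838)) {'conf': 0.65, 'c': (550, -291), 'size': (268, 212), 'ang': 96.2, 'rect': [331, 319, 461, 385]}
```

Centred within about 3 mm and under 1°. One last numeric check of the flaps, then hand in.

```bash
python3 - <<'E'
from fit import *
o=obs();w=wrist()
x=fit(w,[550,-290,-84])[0];c=x[:2]/1000;th=np.radians(x[2]);X=np.array([np.cos(th),np.sin(th)]);Y=np.array([-X[1],X[0]])
for n,k in (('flap_rear',-.056),('flap_front',.056)):
  m=env.regions_of(w,n); m=m[0]['region']
  for a in (0,.1,.2,.3,.5):
    P=np.array([np.r_[c+X*(k+d)+Y*(-.09-r*np.sin(a)-t*np.cos(a)),.139-r*np.cos(a)+t*np.sin(a)] for d in(-.028,.028) for r in(0,.04) for t in (-.0025,.0025)])
    h=cv2.convexHull(proj(w,P).astype(np.float32)).astype(np.int32);q=np.zeros((480,640),np.uint8);cv2.fillConvexPoly(q,h,1);q=q>0
    lid=np.zeros((480,640),np.uint8);cv2.fillConvexPoly(lid,cv2.convexHull(proj(w,model(c,th)).astype(np.float32)).astype(np.int32),1)
    v=q&(lid==0);mm=m&(lid==0);print(n,a,'model px',v.sum(),'mask px',mm.sum(),'IoU',round((v&mm).sum()/(v|mm).sum(),2),round((q&m).sum()/(q|m).sum(),2))
E
```

```text
t 67.65 pos [ 0.5263 -0.3226  0.3427] rot [179.99   0.    90.29] F [ 0.2  0.7 -0.7] grip 0.00031042953600762254
flap_rear 0 model px 205 mask px 95 IoU 0.46 0.61
flap_rear 0.1 model px 205 mask px 95 IoU 0.46 0.71
flap_rear 0.2 model px 239 mask px 95 IoU 0.4 0.38
flap_rear 0.3 model px 426 mask px 95 IoU 0.22 0.28
flap_rear 0.5 model px 812 mask px 95 IoU 0.12 0.18
flap_front 0 model px 184 mask px 101 IoU 0.46 0.66
flap_front 0.1 model px 192 mask px 101 IoU 0.49 0.59
flap_front 0.2 model px 217 mask px 101 IoU 0.47 0.38
flap_front 0.3 model px 387 mask px 101 IoU 0.25 0.27
flap_front 0.5 model px 669 mask px 101 IoU 0.14 0.19
```

Both flaps are best explained by angles of 0–0.1 rad.

```bash
python3 -c "
from cell import env
print(env.sign_off())"
```

```text
the job is handed in; nothing more can be done
None
```

I packed the torch, hairbrush, comb and soap box into the caddy, shut the lid and pressed both lock flaps down. Then I pinched the bar, pushed the caddy 150 mm straight ahead and steered it onto the mat. A sideways nudge of about 1 cm on the lid edge centred it. I handed the job in at about 68 s and got no verdict back.

**Last checks**
- **Position:** from above, the caddy stands at about (550, −290) mm heading −84.3°. The mat is at about (551, −290) mm and −84°. The two fixed cameras put the caddy within about 5 mm of the mat's middle. The gripper was clear of it.
- **Lid and flaps:** the lid was pressed to a hard stop at 20 N and matched a shut lid in the scene picture. Both flaps fit best at 0–0.1 rad, though that fit was loose.

**Not confirmed**
- **Castors:** only one, the front right, could be checked, and it lay where a trailing one should. I took the others to be trailing from the 150 mm straight push.
- **Bystanders:** I did not re-measure them at the end. Nothing in the last pictures suggested any had moved.

**What went wrong or disagreed**
- **Fingertips:** they are about 37 mm short of the reported TCP, so two torch grasps closed above it before I corrected the height.
- **First parking:** it was about 10 mm off sideways, which the nudge fixed.

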